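# Fetch the battery pack and restock the lane

## Robot

A 7-joint arm with a two-finger parallel gripper is mounted at the origin on the work surface. World frame = base frame: x ahead of the robot, y to its left, z up, the work surface at z = 0. Lengths are in m, angles in rad, forces in N, time in s.
With the tool pointing down it reaches from about 0.35 to 0.9 m from the base axis. Payload 7.2 kg.
Tool frame: the origin (TCP) lies at the very end of the fingers, on their centre line; the grasp point (between the pads) lies 19 mm behind it (grasp_offset is the z of the grasp point in the tool frame, in m); z points along the fingers, y is the line along which they close (so a half turn about z gives the same grasp; the last joint's range is limited). The gripper opens to 88 mm and grips with 3 to 60 N. Pads are 20 mm wide; open, the fingers measure 115 mm over their backs; the gripper's body (75 mm by 178 mm) begins 61 mm behind the grasp point.
Start: joints at [-1.298, 0.411, -0.013, 1.596, 0.006, 1.134, -0.082], TCP at [0.209, 0.589, 0.223] pointing down, gripper open.
Joint ranges: [-2.95, 2.95], [-0.29, 1.99], [-1.47, 1.44], [0.14, 2.54], [-1.03, 4.17], [0.13, 1.85], [-2.86, 2.86]. Speed limits (rad/s): [2.39, 2.39, 3.01, 3.01, 3.14, 3.14, 3.14].

## Interface

Orientations are given as [roll, pitch, yaw] about the fixed x, y, z axes, in that order (R = Rz(yaw) Ry(pitch) Rx(roll)).
In Python, from bench import * gives the robot as it stands.
- The arm moves only by the tool play_rows, never from a script. Its argument "motion" is a list of rows, each a list of 2 entries, a list of its own where there are three numbers: the shift along the tool's x, y, z each as a share of 2 cm, from -1 to 1, then the turn about the tool's z as a share of 0.08 rad, from -1 to 1. In form: [[[x, y, z], turn], ...]. A call has exactly 5 rows; each row shifts and turns the commanded pose from where the row before left it, along the tool's axes as they then stand; what a row does not reach is not made up. A row lasts 1/10 s, in which the tool goes at most 50 mm and 8.59 degrees, less where a joint would pass 70% of its speed; a pose out of reach is approached as far as the arm can. A call with a number of a shift or a turn outside -1 to 1 is refused whole. A call with a gripper value outside its range is refused whole. "gripper" is the gripper's target within -1 to 1 (fully open at 1, half-way at 0, shut at -1), set as the call begins (left out, the last holds). The fingers move at their own pace and stop on an object; "force" is the grip in N (left out, the last holds). Time passes only in rows, so rows that do not move let the fingers close, or fill a call up. It gives the time, the measured TCP pose, the force, the opening and the grip force at its end, in the units of the state.
- state(): the state, without advancing time (a new reading comes with each control period).
- read_camera(name): name is "side" or "top" or "wrist"; returns the picture (480x640x3 uint8, red, green, blue); there is no depth.
- camera_info(name): a dict with "fov_y" (degrees; the focal length in pixels is half the picture's height over the tangent of half this angle, whatever the lens; pixels are square), "cx", "cy" (the principal point, pixels), "dist" ([k1, k2, p1, p2, k3] as OpenCV has them; the pictures are not rectified), "pose" (4x4, takes a point from camera to world coordinates); the wrist camera has in their place "tool_from_camera" (4x4, takes a point from camera to tool coordinates, whose origin is the TCP and whose axes are the flange's). Camera axes: x right, y down, z forward; pixel columns grow to the right and rows downward; lengths in m; the calibration is good to about 2 mm. A picture is of the moment at which its call begins: read the wrist's pose just before it. camera_info takes no time and is no camera call.
- sign_off(): hands the job in; it is judged then, once.
The state is a dict: "time_s": time; "q": joint angles; "qvel": joint speeds; "tau": joint torques, N m; "tcp_pos": TCP position; "ee_rot": TCP orientation; "wrist_force": force on the tool from outside, world axes, zero at the start; "wrist_torque": the same for the moment, N m; "gripper_width": finger opening in m; "finger_force": force on a finger pad.
Only numpy, scipy, OpenCV 4.12 (cv2) and the standard library are available. Lean on these libraries where they do the work, as an engineer would, in place of code of your own. Each camera call takes 0.05 s, during which the arm holds its last target. There are 200 camera calls.

## Task

In the white three-bay stock lane the battery pack lies in the back bay, behind two containers: first stand both of these upright on the grey ribbed side mat, and only when both are there lift the pack out and lay it flat inside the charging cradle between its lips. Only then restock the lane first in, first out: the two old containers go back upright to the middle of the very bays they came from, and the new container from the cardboard delivery tray goes behind them, upright in the middle of the back bay. Let go of everything, and leave the spare wheel where it is.

Things in the scene. Friction and masses are not known exactly. Their poses are not given: they have to be found in the camera images.
- slim_mid (a point): centre (half-way up) of the slim white oil bottle: round, 36 mm diameter, 98 mm high, with shoulder, neck and black cap at the top; 0.09 kg; z axis up. The slim bottle, the jar and the can are the three containers: at the start one stands in the lane's front bay, one in its middle bay (these are the old stock) and one in the cardboard delivery tray (the new stock); which is where changes
- jar_mid (a point): centre (half-way up) of the squat round white jar with black lid: widest of the three, 54 mm diameter, 72 mm high, 0.13 kg; z axis up; one of the three containers
- can_mid (a point): centre (half-way up) of the plain bare-metal can: round, 44 mm diameter, 92 mm high, 0.15 kg; z axis up; one of the three containers
- pack_mid (a point): centre (half-way up) of the black hard-case battery pack, a flat block 46 mm (its x) by 96 mm (its y) by 28 mm high (z up), with a paper label and two brass sockets on top; 0.2 kg; rigid. It starts flat in the lane's back bay, its long side across the lane; too long for its ends to be gripped, so grip it across its 46 mm
- lane: white stock lane fixed to the bench, 214 mm long (its x) by 120 mm wide (its y); origin at the centre of its underside, floor top 6 mm above that. Three bays in a row along its x axis, centres (each with a small printed grey spot) at x = -70 mm (front bay, nearest the robot), 0 (middle bay) and +70 mm (back bay), y = 0. Each bay is 66 mm by 112 mm inside, between cross ribs 5 mm high; side rims 8 mm high
- mat: side mat: flat grey mat with dark ribs, fixed to the bench, 100 mm (its x) by 170 mm (its y), 6 mm thick; origin at the centre of its underside; there is room for two containers side by side along its y, for instance at y = -42 and +42 mm
- cradle: charging cradle fixed to the bench: grey base 90 mm (its x) by 136 mm (its y), 12 mm high; origin at the centre of its underside. On its top, 12 mm up, the pack lies in a pocket 62 mm (x) by 112 mm (y) centred on the origin, between two long lips 6 mm high and two end cheeks 14 mm high; the pack's long side goes along the cradle's y, either way round
- delivery: cardboard delivery tray fixed to the bench, 110 mm square, floor 6 mm thick, rims 8 mm above the floor; origin at the centre of its underside; the new container stands near its middle at the start
- wheel: spare black rubber wheel with white hub lying flat, 69 mm diameter, 34 mm high; origin at the centre of its underside; a bystander, leave it alone
Not all that is in view belongs to the job. Leave any pink look-alike of the cradle alone.

How it is judged:
By the outcome, as a careful person would: the job done as asked, in the order asked, and still so for the second after the job is handed in, with the robot touching nothing.
It also fails if it takes over 138 s, if anything falls off the work surface, if the arm or the gripper's body presses on something with over 40 N, if the wrist force passes 120 N, or if a joint passes its speed limit or range.

## Working session

There is one attempt and no reset: what is moved stays moved. The work goes in short steps, Python scripts to look and compute and a tool call to move; the robot and the scene stay as the last step left them, time stands still between calls to the robot, and variables do not carry over. Pictures are saved under pics/ and viewed, at most 14 in all, crops included, and the job is handed in when it is done.

Besides the shell and the picture viewer there is one more tool, called after "Request:" by a JSON object that holds its "name" and its "arguments". play_rows: Moves the arm, as the interface text tells. Shift numbers are shares of 2 cm and turn numbers shares of 0.08 rad, none past 1 either way. Its arguments: {"type":"object","properties":{"motion":{"type":"array","items":{"type":"array"}},"gripper":{"type":"number"},"force":{"type":"number"}},"required":["motion"]}

```bash
mkdir -p pics; ls; python3 - <<'E'
from bench import *
import cv2
s=state();print(s)
for n in ("top","side"):
    cv2.imwrite(f"pics/{n}0.png",cv2.cvtColor(read_camera(n),cv2.COLOR_RGB2BGR));print(n,camera_info(n))
print(camera_info("wrist"))
E
```

```text
pics
{'time_s': 0.0, 'q': array([-1.29820766,  0.41185371, -0.0127153 ,  1.59704152,  0.00560476,
        1.13434553, -0.0821694 ]), 'qvel': array([-1.25373271e-03, -6.85288751e-04,  8.74687543e-04,  6.80949495e-04,
        2.55032157e-04, -1.09570419e-03,  8.69321662e-05]), 'tau': array([-1.15759223e-03, -5.87952018e+01,  6.41525611e-01, -2.91072446e+01,
       -5.36835229e-02,  1.82907027e-02,  1.39370013e-04]), 'tcp_pos': array([0.20876047, 0.58855066, 0.22183891]), 'ee_rot': array([-3.13998453e+00,  1.17983238e-04,  2.80086433e+00]), 'wrist_force': array([-0.20428067, -0.02268929, -0.4644036 ]), 'wrist_torque': array([-0.04177967, -0.00098697, -0.00787601]), 'finger_force': 0.0, 'gripper_width': 0.0880047190725099}
top {'fov_y': 46.000066319878776, 'cx': 312.86116565565794, 'cy': 238.1764679982202, 'dist': array([-0.12227323,  0.        ,  0.        ,  0.        ,  0.        ]), 'pose': array([[-0.00665496, -0.99573986,  0.09196653,  0.51545084],
       [-0.99989326,  0.00782245,  0.01234004, -0.03815698],
       [-0.01300687, -0.09187459, -0.99568563,  1.08398438],
       [ 0.  
[... 296 characters left out ...]
0.22988447,  0.72602777, -0.64810246,  0.79741032],
       [ 0.00126253, -0.66571462, -0.74620537,  0.98076759],
       [ 0.        ,  0.        ,  0.        ,  1.        ]])}
{'fov_y': 59.16969782040089, 'cx': 314.30595127151327, 'cy': 234.69320039914396, 'dist': array([-0.03955555,  0.        ,  0.        ,  0.        ,  0.        ]), 'tool_from_camera': array([[ 2.17042661e-04, -9.70175055e-01, -2.42405270e-01,
         6.51270284e-02],
       [ 9.99999964e-01,  2.48251719e-04, -9.82031949e-05,
         4.50159839e-04],
       [ 1.55451815e-04, -2.42405240e-01,  9.70175075e-01,
        -1.62969043e-01],
       [ 0.00000000e+00,  0.00000000e+00,  0.00000000e+00,
         1.00000000e+00]])}
```

View pics/top0.png

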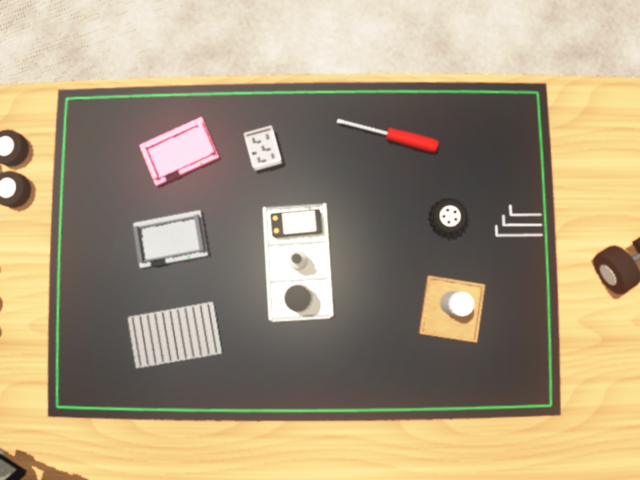

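View pics/side0.png

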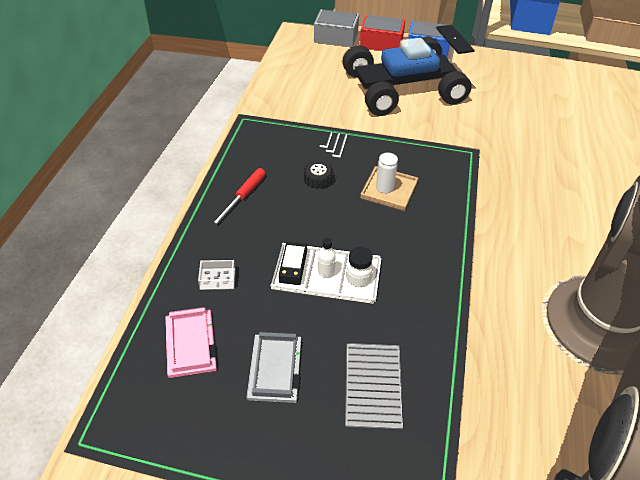

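The top view shows the jar at (298,299) in the front bay, the slim bottle at (298,261) in the middle bay and the pack at (297,222) in the back bay. The can is at (460,304) in the delivery tray, the mat at (175,335) and the wheel at (449,218). There are two cradle candidates: grey at (171,239) and pink at (179,151). The grey one fits, since the pink one is the look-alike to leave alone.

```bash
cat > h.py <<'E'
from bench import *
import cv2, numpy as np
from scipy.spatial.transform import Rotation as R
def K(i):
    f=240/np.tan(np.radians(i["fov_y"]/2)); return np.array([[f,0,i["cx"]],[0,f,i["cy"]],[0,0,1]])
def pose(name,s=None):
    i=camera_info(name)
    if name!="wrist": return i["pose"]
    T=np.eye(4);T[:3,:3]=R.from_euler("xyz",s["ee_rot"]).as_matrix();T[:3,3]=s["tcp_pos"]
    return T@i["tool_from_camera"]
def w(name,px,z,T=None):
    i=camera_info(name);T=i["pose"] if T is None else T
    u=cv2.undistortPoints(np.array(px,float).reshape(-1,1,2),K(i),i["dist"]).reshape(-1,2)
    d=np.c_[u,np.ones(len(u))]@T[:3,:3].T
    return T[:3,3]+d*((z-T[2,3])/d[:,2])[:,None]
def proj(name,P,T=None):
    i=camera_info(name);T=i["pose"] if T is None else T
    Ti=np.linalg.inv(T);return cv2.projectPoints(np.array(P,float).reshape(-1,3),cv2.Rodrigues(Ti[:3,:3])[0],Ti[:3,3],K(i),i["dist"])[0].reshape(-1,2)
E
python3 - <<'E'
from h import *
im=cv2.imread("pics/top0.png")
g=im.max(2);m=np.zeros_like(g);m[103:402,72:535]=(g[103:402,72:535]>95)
n,l,st,c=cv2.connectedComponentsWithStats(m)
for k in range(1,n):
    if st[k,4]<600: continue
    p=np.argwhere(l==k)[:,::-1].astype(np.float32)
    r=cv2.minAreaRect(p); b=cv2.boxPoints(r)
    for z in (.014,):
        W=w("top",b,z)[:,:2]; cen=W.mean(0); e=[W[1]-W[0],W[2]-W[1]]
        print(np.round(r[0]),"cen",cen.round(4),"len",[round(float(np.linalg.norm(v)),4) for v in e],"ang",[round(float(np.degrees(np.arctan2(v[1],v[0]))),1) for v in e])
a=cv2.resize(im[190:380,120:345],None,fx=3.5,fy=3.5,interpolation=cv2.INTER_CUBIC)[:600,:800]
cv2.imwrite("pics/top_c.png",a)
E
```

```text
[224. 236.] cen [0.6267 0.1514] len [0.5261, 0.612] ang [2.0, -91.2]
[387. 132.] cen [ 0.8199 -0.1704] len [0.0297, 0.2055] ang [-15.5, -106.0]
[452. 309.] cen [ 0.4786 -0.2869] len [0.1158, 0.1175] ang [-9.9, -99.3]
```

View pics/top_c.png

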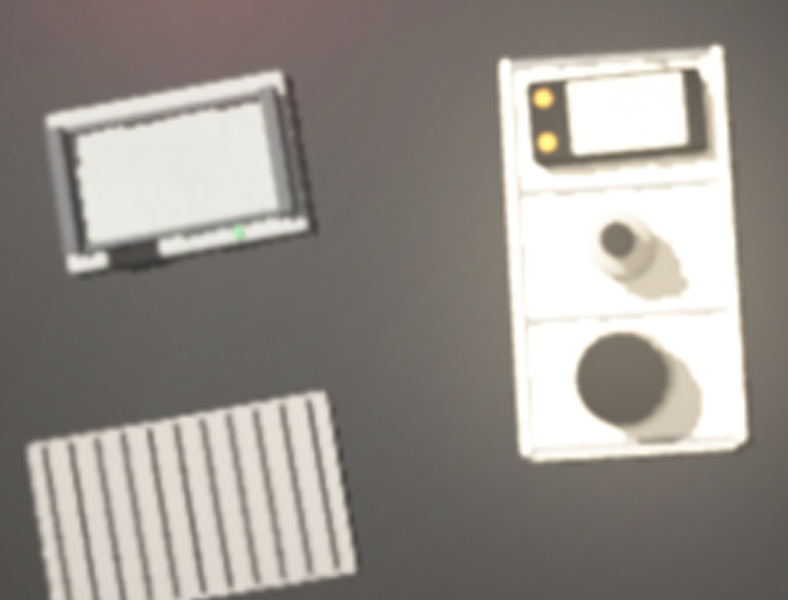

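```bash
cat >> h.py <<'E'
def rect(W):  # corners TL,TR,BR,BL in the top view (up=+x, left=+y) -> centre, yaw, sizes
    W=np.array(W)[:,:2];x=(W[0]-W[3]+W[1]-W[2])/2;y=(W[0]-W[1]+W[3]-W[2])/2
    return W.mean(0).round(4),round(float(np.degrees(np.arctan2(x[1],x[0]))),1),round(float(np.degrees(np.arctan2(-y[0],y[1]))),1),np.linalg.norm(x).round(4),np.linalg.norm(y).round(4)
E
python3 - <<'E'
from h import *
c=lambda L:np.array(L)/3.5+[120,190]
print("lane",rect(w("top",c([(502,60),(722,46),(746,447),(526,460)]),.014)))
print("cradle",rect(w("top",c([(47,117),(284,72),(310,228),(70,272)]),.014)))
p=c([(28,443),(325,392),(356,573),(0,0)]);p[3]=p[0]+p[2]-p[1]
print("mat",rect(w("top",p,.006)))
print("pack",rect(w("top",c([(530,83),(697,70),(708,152),(540,166)]),.034)))
print("jar",w("top",c([(623,379)]),.078)[0],"slim",w("top",c([(618,240)]),.104)[0])
print("can",w("top",[(461,303)],.098)[0],"wheel",w("top",[(449,218)],.034)[0])
E
```

```text
lane (array([0.5693, 0.0032]), 3.2, 3.1, np.float64(0.2177), np.float64(0.1196))
cradle (array([0.6146, 0.2486]), 10.0, 10.0, np.float64(0.0872), np.float64(0.1353))
mat (array([0.4308, 0.241 ]), 10.2, 9.8, np.float64(0.1001), np.float64(0.1678))
pack (array([0.64  , 0.0048]), 7.0, 4.2, np.float64(0.0448), np.float64(0.0899))
jar [0.50156557 0.00136974 0.078     ] slim [0.57063229 0.00250703 0.104     ]
can [ 0.49090882 -0.28366743  0.098     ] wheel [ 0.64849848 -0.28124245  0.034     ]
```

```bash
cat >> h.py <<'E'
LANE=(.5685,.003,.054)
def loc(f,x,y): return f[0]+x*np.cos(f[2])-y*np.sin(f[2]), f[1]+x*np.sin(f[2])+y*np.cos(f[2])
def plan(x,y,z,yaw=None,start=None):
    """shift in rows' shares (tool axes, constant yaw) and the turn in shares"""
    s=state();p=s["tcp_pos"] if start is None else np.array(start); r=s["ee_rot"]
    yw=r[2] if start is None or len(start)<4 else start[3]
    t=0 if yaw is None else -((yaw-yw+np.pi/2)%np.pi-np.pi/2)/.08
    d=np.array([x,y,z])-p[:3]; a=yw-t*.08
    sh=[d[0]*np.cos(a)+d[1]*np.sin(a), d[0]*np.sin(a)-d[1]*np.cos(a), -d[2]]
    print("turn first",round(t,2),"then shift total",np.round(np.array(sh)/.02,2),"rows>=",np.ceil(np.abs(sh).max()/.02))
    return [x,y,z,a]
E
python3 - <<'E'
from h import *
p=plan(*loc(LANE,-.07,0),.2,np.pi+.054)
plan(*loc(LANE,-.07,0),.2,None,p)
E
```

```text
turn first -4.93 then shift total [-12.88 -30.21   1.09] rows>= 31.0
turn first 0 then shift total [-0.  0. -0.] rows>= 0.0
```

Request:
{"name": "play_rows", "arguments": {"motion": [[[0,0,0],-0.99],[[0,0,0],-0.99],[[0,0,0],-0.98],[[0,0,0],-0.98],[[0,0,0],-0.98]], "gripper": 0.6}}

```text
time_s: 0.6
tcp_pos: [0.2088, 0.5888, 0.2222]
ee_rot: [-3.141, -0.0, -3.086]
wrist_force: [-0.0, 0.6, 0.3]
gripper_width: 0.0706
finger_force: 0.0
```

Request:
{"name": "play_rows", "arguments": {"motion": [[[-0.368,-0.863,0.03],0],[[-0.368,-0.863,0.03],0],[[-0.368,-0.863,0.03],0],[[-0.368,-0.863,0.03],0],[[-0.368,-0.863,0.03],0]]}}

```text
time_s: 1.1
tcp_pos: [0.2505, 0.5038, 0.2193]
ee_rot: [-3.141, -0.0, -3.089]
wrist_force: [0.0, -0.5, -0.4]
gripper_width: 0.0703
finger_force: 0.0
```

Request:
{"name": "play_rows", "arguments": {"motion": [[[-0.368,-0.863,0.03],0],[[-0.368,-0.863,0.03],0],[[-0.368,-0.863,0.03],0],[[-0.368,-0.863,0.03],0],[[-0.368,-0.863,0.03],0]]}}

```text
time_s: 1.6
tcp_pos: [0.2921, 0.4192, 0.2166]
ee_rot: [3.142, 0.0, -3.089]
wrist_force: [0.2, 0.6, -0.2]
gripper_width: 0.0702
finger_force: 0.0
```

Request:
{"name": "play_rows", "arguments": {"motion": [[[-0.368,-0.863,0.03],0],[[-0.368,-0.863,0.03],0],[[-0.368,-0.863,0.03],0],[[-0.368,-0.863,0.03],0],[[-0.368,-0.863,0.03],0]]}}

```text
time_s: 2.1
tcp_pos: [0.3333, 0.335, 0.2136]
ee_rot: [3.141, 0.0, -3.089]
wrist_force: [0.2, -0.2, -0.5]
gripper_width: 0.0704
finger_force: 0.0
```

Request:
{"name": "play_rows", "arguments": {"motion": [[[-0.368,-0.863,0.03],0],[[-0.368,-0.863,0.03],0],[[-0.368,-0.863,0.03],0],[[-0.368,-0.863,0.03],0],[[-0.368,-0.863,0.03],0]]}}

```text
time_s: 2.6
tcp_pos: [0.3744, 0.2508, 0.2107]
ee_rot: [3.141, 0.0, -3.089]
wrist_force: [-0.1, 0.4, -0.3]
gripper_width: 0.0703
finger_force: 0.0
```

Request:
{"name": "play_rows", "arguments": {"motion": [[[-0.368,-0.863,0.03],0],[[-0.368,-0.863,0.03],0],[[-0.368,-0.863,0.03],0],[[-0.368,-0.863,0.03],0],[[-0.368,-0.863,0.03],0]]}}

```text
time_s: 3.1
tcp_pos: [0.4156, 0.1665, 0.2077]
ee_rot: [3.141, 0.0, -3.089]
wrist_force: [-0.2, -0.3, -0.2]
gripper_width: 0.0703
finger_force: 0.0
```

Request:
{"name": "play_rows", "arguments": {"motion": [[[-0.368,-0.863,0.03],0],[[-0.368,-0.863,0.03],0],[[-0.368,-0.863,0.03],0],[[-0.368,-0.863,0.03],0],[[-0.368,-0.863,0.03],0]]}}

```text
time_s: 3.6
tcp_pos: [0.4568, 0.0824, 0.2047]
ee_rot: [3.141, 0.0, -3.089]
wrist_force: [-0.5, 0.1, 0.4]
gripper_width: 0.07
finger_force: 0.0
```

Request:
{"name": "play_rows", "arguments": {"motion": [[[-0.368,-0.863,0.03],0],[[-0.368,-0.863,0.03],0],[[-0.368,-0.863,0.03],0],[[-0.368,-0.863,0.03],0],[[-0.368,-0.863,0.03],0]]}}

```text
time_s: 4.1
tcp_pos: [0.498, -0.0018, 0.2017]
ee_rot: [3.141, 0.0, -3.089]
wrist_force: [-0.0, -0.6, -0.9]
gripper_width: 0.0706
finger_force: 0.0
```

```bash
python3 - <<'E'
from h import *
s=state();im=read_camera("wrist")
cv2.imwrite("pics/w1.png",cv2.cvtColor(im,cv2.COLOR_RGB2BGR))
import json;np.save("pics/w1.npy",pose("wrist",s))
print(s["tcp_pos"],s["ee_rot"],s["q"])
E
```

```text
[ 0.49798243 -0.00184492  0.20166157] [ 3.14125655e+00  2.07286658e-04 -3.08892986e+00] [-0.36112469  0.21527512  0.31418916  1.94131922 -0.07911543  0.9964583
  1.61275574]
```

View pics/w1.png

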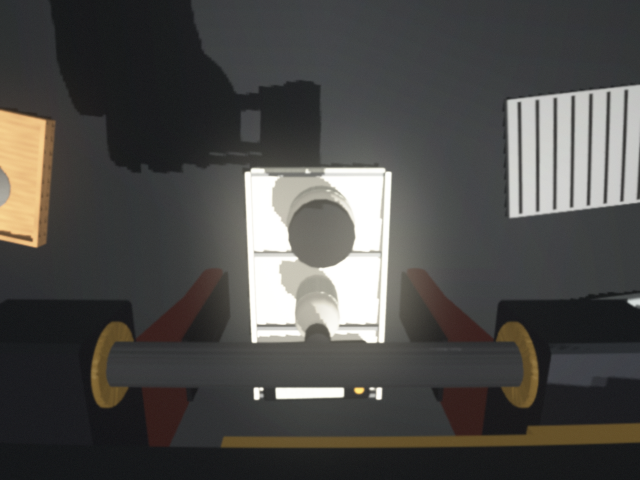

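The wrist view shows the jar lid centred at (321,233), the slim bottle at (317,310) and the lane's front corners at (246,171) and (390,171). The mat's left edge runs from (506,99) to (510,217).

```bash
python3 - <<'E'
from h import *
T=np.load("pics/w1.npy")
print("jar",w("wrist",[(321,233)],.078,T)[0,:2])
f=w("wrist",[(245.5,170),(390.5,169)],.014,T)[:,:2];v=f[1]-f[0]
print(np.linalg.norm(v),np.degrees(np.arctan2(-v[0],v[1])),"lane c from front",f.mean(0)+.107*np.array([np.cos(.054),np.sin(.054)]))
print("mat corner",w("wrist",[(506,99),(510,217)],.006,T)[:,:2])
M=(.4308,.241,.174);print("mat pred",loc(M,-.05,-.085),loc(M,.05,-.085))
plan(*w("wrist",[(321,233)],.078,T)[0,:2],.033,np.pi+.054)
E
```

```text
jar [0.50311824 0.00327897]
0.1196063048018286 3.430017649573489 lane c from front [0.57188778 0.00538433]
mat corner [[0.3998717  0.15031379]
 [0.49762059 0.16932927]]
mat pred (np.float64(0.3962704748214898), np.float64(0.1486273206464886)) (np.float64(0.4947604902865178), np.float64(0.16593965306296365))
turn first -0.05 then shift total [-0.23  0.4   8.44] rows>= 9.0
```

Request:
{"name": "play_rows", "arguments": {"motion": [[[-0.05,0.04,0.84],0],[[-0.05,0.04,0.84],0],[[-0.04,0.04,0.84],0],[[-0.04,0.04,0.84],0],[[-0.04,0.04,0.84],0]]}}

```text
time_s: 4.65
tcp_pos: [0.5018, 0.0035, 0.1171]
ee_rot: [3.141, 0.0, -3.089]
wrist_force: [0.3, -0.4, 0.3]
gripper_width: 0.07
finger_force: 0.0
```

Request:
{"name": "play_rows", "arguments": {"motion": [[[0,0,0.84],0],[[0,0,0.84],0],[[0,0,0.84],0],[[0,0,0.84],0],[[0,0,0.84],0]]}}

```text
time_s: 5.15
tcp_pos: [0.5019, 0.0036, 0.0331]
ee_rot: [3.141, 0.0, -3.089]
wrist_force: [-0.1, 0.0, -0.2]
gripper_width: 0.0704
finger_force: 0.0
```

Request:
{"name": "play_rows", "arguments": {"motion": [[[0,0,0],0],[[0,0,0],0],[[0,0,0],0],[[0,0,0],0],[[0,0,0],0]], "gripper": -0.2, "force": 15}}

```text
time_s: 5.65
tcp_pos: [0.5026, 0.0037, 0.0343]
ee_rot: [3.141, 0.001, -3.089]
wrist_force: [1.1, -0.1, 0.4]
gripper_width: 0.0531
finger_force: 15.0
```

```bash
python3 - <<'E'
from h import *
M=(.4325,.243,.174)
s=state();print(s["tcp_pos"])
plan(*loc(M,0,.046),.15)
E
```

```text
[0.50258967 0.00372827 0.03426421]
turn first 0 then shift total [ 3.14 14.42 -5.79] rows>= 15.0
```

Request:
{"name": "play_rows", "arguments": {"motion": [[[0,0,-0.8],0],[[0,0,-1],0],[[0,0,-1],0],[[0,0,-1],0],[[0,0,-0.8],0]]}}

```text
time_s: 6.15
tcp_pos: [0.5025, 0.0036, 0.1271]
ee_rot: [3.141, 0.001, -3.089]
wrist_force: [0.8, -0.2, -0.4]
gripper_width: 0.0532
finger_force: 15.0
```

Request:
{"name": "play_rows", "arguments": {"motion": [[[0.21,0.96,0],0],[[0.21,0.96,0],0],[[0.21,0.96,0],0],[[0.21,0.96,0],0],[[0.21,0.96,0],0]]}}

```text
time_s: 6.65
tcp_pos: [0.4759, 0.0991, 0.126]
ee_rot: [3.141, 0.0, -3.089]
wrist_force: [-0.5, -0.1, 0.4]
gripper_width: 0.0528
finger_force: 15.0
```

Request:
{"name": "play_rows", "arguments": {"motion": [[[0.21,0.96,0],0],[[0.21,0.96,0],0],[[0.21,0.96,0],0],[[0.21,0.96,0],0],[[0.21,0.96,0],0]]}}

```text
time_s: 7.15
tcp_pos: [0.4499, 0.1939, 0.126]
ee_rot: [3.141, 0.0, -3.089]
wrist_force: [-0.5, 0.2, -0.4]
gripper_width: 0.0531
finger_force: 15.0
```

Request:
{"name": "play_rows", "arguments": {"motion": [[[0.21,0.96,0],0],[[0.21,0.96,0],0],[[0.21,0.96,0],0],[[0.21,0.96,0],0],[[0.21,0.96,0],0]]}}

```text
time_s: 7.65
tcp_pos: [0.4238, 0.2887, 0.126]
ee_rot: [3.141, 0.0, -3.089]
wrist_force: [1.0, -0.1, -0.8]
gripper_width: 0.0532
finger_force: 15.0
```

Request:
{"name": "play_rows", "arguments": {"motion": [[[0,0,1],0],[[0,0,1],0],[[0,0,1],0],[[0,0,0.8],0],[[0,0,0.4],0]]}}

```text
time_s: 8.15
tcp_pos: [0.4235, 0.2875, 0.0406]
ee_rot: [-3.141, -0.001, -3.089]
wrist_force: [-0.9, -0.2, -1.2]
gripper_width: 0.0534
finger_force: 15.0
```

Request:
{"name": "play_rows", "arguments": {"motion": [[[0,0,0.15],0],[[0,0,0.13],0],[[0,0,0],0],[[0,0,0],0],[[0,0,0],0]]}}

```text
time_s: 8.65
tcp_pos: [0.4244, 0.2881, 0.0366]
ee_rot: [3.141, 0.001, -3.089]
wrist_force: [1.4, 0.8, -1.1]
gripper_width: 0.0532
finger_force: 15.0
```

Request:
{"name": "play_rows", "arguments": {"motion": [[[0,0,0],0],[[0,0,0],0],[[0,0,0],0],[[0,0,0],0],[[0,0,0],0]], "gripper": 0.6}}

```text
time_s: 9.15
tcp_pos: [0.4241, 0.2879, 0.0361]
ee_rot: [3.142, 0.0, -3.089]
wrist_force: [0.4, 0.8, -0.5]
gripper_width: 0.0698
finger_force: 0.0
```

Request:
{"name": "play_rows", "arguments": {"motion": [[[0,0,-0.6],0],[[0,0,-1],0],[[0,0,-1],0],[[0,0,-1],0],[[0,0,-1],0]]}}

```text
time_s: 9.65
tcp_pos: [0.4242, 0.2879, 0.1297]
ee_rot: [3.141, 0.0, -3.089]
wrist_force: [0.1, 0.0, 0.2]
gripper_width: 0.0704
finger_force: 0.0
```

Request:
{"name": "play_rows", "arguments": {"motion": [[[0,0,-0.6],0],[[0,-0.5,-0.6],0],[[0,-0.5,-0.6],0],[[0,-0.5,-0.6],0],[[0,-0.5,-0.6],0]]}}

```text
time_s: 10.15
tcp_pos: [0.4262, 0.2465, 0.1888]
ee_rot: [-3.141, -0.0, -3.09]
wrist_force: [-0.2, -0.8, -0.2]
gripper_width: 0.0702
finger_force: 0.0
```

```bash
python3 - <<'E'
from h import *
s=state();im=read_camera("wrist")
cv2.imwrite("pics/w2.png",cv2.cvtColor(im,cv2.COLOR_RGB2BGR))
np.save("pics/w2.npy",pose("wrist",s))
print(s["tcp_pos"],s["q"])
L=(.570,.0043,.056)
plan(*loc(L,0,0),.19,np.pi+.056)
E
```

```text
[0.42618123 0.24649127 0.18875251] [-0.80463514  0.2192222   0.2127303   1.96336583 -0.0557342   0.96513225
  1.05774891]
turn first -0.07 then shift total [ -6.45 -12.43   0.03] rows>= 13.0
```

View pics/w2.png

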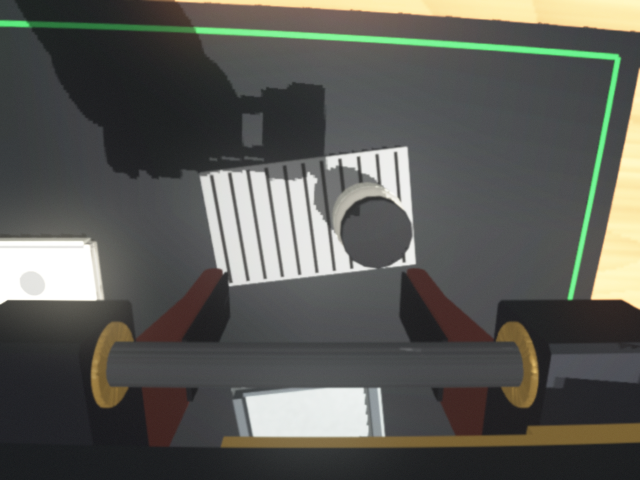

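The jar stands upright on the mat, its lid centred at (376,232). The mat corners are at (201,174), (407,147) and (415,265), and the front bay's printed spot is at (32,283).

```bash
python3 - <<'E'
from h import *
T=np.load("pics/w2.npy")
print("spot",w("wrist",[(32,283)],.006,T)[0,:2],"pred",loc((.570,.0043,.056),-.07,0))
c=w("wrist",[(201,174),(407,147),(415,265)],.006,T)[:,:2]
print("mat",c,(c[0]+c[2])/2,"jar",w("wrist",[(376,232)],.078,T)[0,:2])
E
```

```text
spot [5.04544505e-01 3.13511218e-04] pred (np.float64(0.5001097313190516), np.float64(0.00038204853209711665))
mat [[0.40124079 0.15252382]
 [0.37093277 0.31826003]
 [0.46969837 0.33552303]] [0.43546958 0.24402343] jar [0.42548314 0.28774055]
```

Request:
{"name": "play_rows", "arguments": {"motion": [[[-0.43,-0.83,0],0],[[-0.43,-0.83,0],0],[[-0.43,-0.83,0],0],[[-0.43,-0.83,0],0],[[-0.43,-0.83,0],0]]}}

```text
time_s: 10.7
tcp_pos: [0.4738, 0.1663, 0.188]
ee_rot: [-3.142, -0.0, -3.089]
wrist_force: [-0.4, 0.2, 0.2]
gripper_width: 0.0705
finger_force: 0.0
```

Request:
{"name": "play_rows", "arguments": {"motion": [[[-0.43,-0.83,0],0],[[-0.43,-0.83,0],0],[[-0.43,-0.83,0],0],[[-0.43,-0.83,0],0],[[-0.43,-0.83,0],0]]}}

```text
time_s: 11.2
tcp_pos: [0.521, 0.0857, 0.188]
ee_rot: [-3.142, -0.0, -3.089]
wrist_force: [-0.6, 0.1, -0.0]
gripper_width: 0.0705
finger_force: 0.0
```

Request:
{"name": "play_rows", "arguments": {"motion": [[[-0.43,-0.83,0],0],[[-0.43,-0.83,0],0],[[-0.43,-0.83,0],0],[[-0.43,-0.83,0],0],[[-0.43,-0.83,0],-0.07]]}}

```text
time_s: 11.7
tcp_pos: [0.5683, 0.0051, 0.1879]
ee_rot: [3.142, -0.001, -3.083]
wrist_force: [0.8, -0.1, 0.1]
gripper_width: 0.0702
finger_force: 0.0
```

```bash
python3 - <<'E'
from h import *
s=state();im=read_camera("wrist")
cv2.imwrite("pics/w3.png",cv2.cvtColor(im,cv2.COLOR_RGB2BGR))
np.save("pics/w3.npy",pose("wrist",s))
print(s["tcp_pos"])
E
```

```text
[0.56829416 0.00510963 0.18789895]
```

View pics/w3.png

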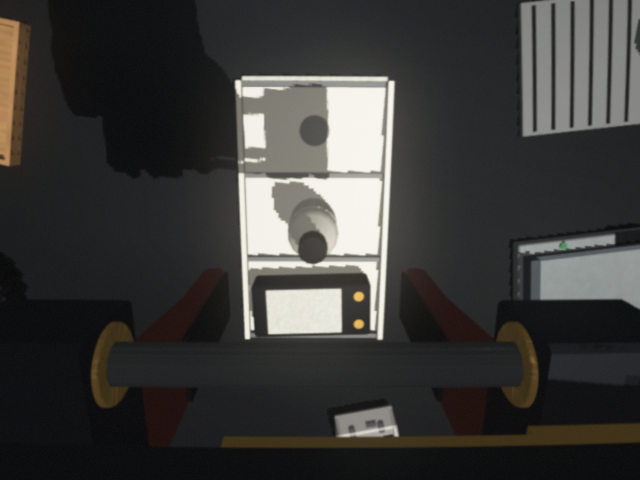

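The slim bottle's cap is at (313,247), the front bay spot at (314,130), and the pack's top runs from (253,277) to (370,336). The grey cradle's near corner is at (513,240).

```bash
python3 - <<'E'
from h import *
T=np.load("pics/w3.npy")
print("spot",w("wrist",[(314,130)],.006,T)[0,:2])
print("slim",w("wrist",[(313,247)],.104,T)[0,:2])
print("slim shoulder",w("wrist",[(313,229)],.075,T)[0,:2])
c=w("wrist",[(253,277.5),(370,276.5),(370,335),(254,336)],.034,T)[:,:2];print("pack",c.mean(0),c)
f=w("wrist",[(236,80),(394,79)],.014,T)[:,:2];print("front corners",f, f.mean(0)+.107*np.array([np.cos(.055),np.sin(.055)]))
plan(*w("wrist",[(313,247)],.104,T)[0,:2],.042)
E
```

```text
spot [0.50381065 0.0011867 ]
slim [0.57263676 0.00471819]
slim shoulder [0.56825278 0.00436165]
pack [0.6424437  0.00746659] [[ 0.62012825 -0.04048757]
 [ 0.61384644  0.05211758]
 [ 0.66463676  0.05680233]
 [ 0.67116333 -0.03856598]]
front corners [[ 0.47022783 -0.05994385]
 [ 0.46252165  0.05944784]] [0.57321294 0.00563403]
turn first 0 then shift total [-0.16  0.14  7.31] rows>= 8.0
```

Request:
{"name": "play_rows", "arguments": {"motion": [[[-0.04,0,0.73],0],[[-0.04,0,0.73],0],[[-0.04,0,0.73],0],[[-0.03,0,0.73],0],[[0,0,0.73],0]]}}

```text
time_s: 12.25
tcp_pos: [0.5707, 0.0069, 0.1133]
ee_rot: [3.141, -0.001, -3.082]
wrist_force: [-1.3, 0.4, -0.4]
gripper_width: 0.0704
finger_force: 0.0
```

Request:
{"name": "play_rows", "arguments": {"motion": [[[0,0,0.73],0],[[0,0,0.73],0],[[0,0,0.73],0],[[0,0,0.73],0],[[0,0,0.73],0]]}}

```text
time_s: 12.75
tcp_pos: [0.5712, 0.0063, 0.0408]
ee_rot: [3.142, 0.0, -3.083]
wrist_force: [-0.3, -0.1, 0.0]
gripper_width: 0.0705
finger_force: 0.0
```

Request:
{"name": "play_rows", "arguments": {"motion": [[[0,0,0],0],[[0,0,0],0],[[0,0,0],0],[[0,0,0],0],[[0,0,0],0]], "gripper": -0.5, "force": 12}}

```text
time_s: 13.25
tcp_pos: [0.5716, 0.0063, 0.0427]
ee_rot: [3.141, 0.001, -3.083]
wrist_force: [0.0, 0.7, 0.6]
gripper_width: 0.0361
finger_force: 11.9
```

Request:
{"name": "play_rows", "arguments": {"motion": [[[0,0,0],0],[[0,0,-0.6],0],[[0,0,-1],0],[[0,0,-1],0],[[0,0,-1],0]]}}

```text
time_s: 13.75
tcp_pos: [0.571, 0.0062, 0.1155]
ee_rot: [3.142, 0.0, -3.083]
wrist_force: [0.1, -0.1, 0.1]
gripper_width: 0.0358
finger_force: 11.9
```

```bash
python3 - <<'E'
from h import *
print(state()["tcp_pos"])
plan(*loc((.434,.2435,.174),0,-.046),.16)
E
```

```text
[0.57104808 0.00623407 0.11552273]
turn first 0 then shift total [ 5.88  9.96 -2.22] rows>= 10.0
```

Request:
{"name": "play_rows", "arguments": {"motion": [[[0.2,0.2,-0.5],0],[[0.4,0.7,-0.5],0],[[0.4,0.7,-0.3],0],[[0.4,0.7,-0.2],0],[[0.4,0.7,0],0]]}}

```text
time_s: 14.25
tcp_pos: [0.5311, 0.0649, 0.1447]
ee_rot: [3.141, 0.001, -3.083]
wrist_force: [-1.0, -0.5, -0.6]
gripper_width: 0.0359
finger_force: 11.9
```

Request:
{"name": "play_rows", "arguments": {"motion": [[[0.41,0.7,0],0],[[0.41,0.7,0],0],[[0.41,0.7,0],0],[[0.41,0.7,0],0],[[0.41,0.7,0],0]]}}

```text
time_s: 14.75
tcp_pos: [0.4857, 0.1323, 0.1441]
ee_rot: [3.141, -0.0, -3.083]
wrist_force: [0.1, 0.1, -0.2]
gripper_width: 0.0362
finger_force: 11.9
```

Request:
{"name": "play_rows", "arguments": {"motion": [[[0.41,0.7,0],0],[[0.41,0.7,0],0],[[0.41,0.7,0],0],[[0.41,0.7,0],0],[[0.39,0.65,0],0]]}}

```text
time_s: 15.25
tcp_pos: [0.441, 0.1987, 0.1441]
ee_rot: [3.142, -0.0, -3.083]
wrist_force: [-0.1, -0.1, -0.9]
gripper_width: 0.036
finger_force: 11.9
```

Request:
{"name": "play_rows", "arguments": {"motion": [[[0,0,1],0],[[0,0,1],0],[[0,0,1],0],[[0,0,1],0],[[0,0,0.6],0]]}}

```text
time_s: 15.75
tcp_pos: [0.4411, 0.1979, 0.0509]
ee_rot: [-3.141, -0.002, -3.083]
wrist_force: [-0.6, -0.1, -0.2]
gripper_width: 0.0358
finger_force: 11.9
```

Request:
{"name": "play_rows", "arguments": {"motion": [[[0,0,0.2],0],[[0,0,0.18],0],[[0,0,0.04],0],[[0,0,0],0],[[0,0,0],0]]}}

```text
time_s: 16.25
tcp_pos: [0.4425, 0.1983, 0.0442]
ee_rot: [3.141, 0.001, -3.083]
wrist_force: [-0.3, 0.1, 0.6]
gripper_width: 0.036
finger_force: 11.9
```

Request:
{"name": "play_rows", "arguments": {"motion": [[[0,0,0],0],[[0,0,0],0],[[0,0,0],0],[[0,0,0],0],[[0,0,0],0]], "gripper": 0.5}}

```text
time_s: 16.75
tcp_pos: [0.4422, 0.1981, 0.0437]
ee_rot: [3.142, 0.0, -3.083]
wrist_force: [-0.3, 0.3, -0.3]
gripper_width: 0.0656
finger_force: 0.0
```

Request:
{"name": "play_rows", "arguments": {"motion": [[[0,0,-0.6],0],[[0,0,-1],0],[[0,0,-1],0],[[0,0,-1],0],[[0,0,-1],0]]}}

```text
time_s: 17.25
tcp_pos: [0.4422, 0.198, 0.1373]
ee_rot: [3.141, 0.0, -3.083]
wrist_force: [1.0, 0.1, -0.8]
gripper_width: 0.0658
finger_force: 0.0
```

Request:
{"name": "play_rows", "arguments": {"motion": [[[0,0,-1],0],[[0,0,-0.8],0.98],[[0,0,-0.4],0.98],[[0,0,0],0.98],[[0,0,0],0.98]]}}

```text
time_s: 17.75
tcp_pos: [0.4424, 0.1981, 0.181]
ee_rot: [3.14, 0.001, 2.883]
wrist_force: [0.2, 0.3, -0.2]
gripper_width: 0.066
finger_force: 0.0
```

```bash
python3 - <<'E'
from h import *
s=state();im=read_camera("side")
cv2.imwrite("pics/s1.png",cv2.cvtColor(im,cv2.COLOR_RGB2BGR)[200:480,220:540])
p=plan(.6415,.0065,.19,1.637)
print(s["tcp_pos"])
E
```

```text
turn first 15.52 then shift total [-10.21   9.31  -0.46] rows>= 11.0
[0.4423548  0.19807195 0.1809599 ]
```

View pics/s1.png

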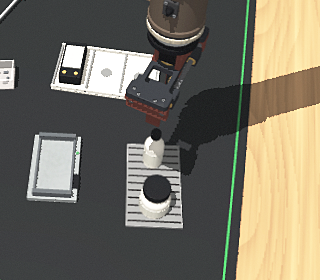

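Both containers stand upright on the mat, the slim bottle at (153,150) and the jar at (155,195) in the crop. Next I go to the pack.

Request:
{"name": "play_rows", "arguments": {"motion": [[[0,0,0],1],[[0,0,0],1],[[0,0,0],1],[[0,0,0],1],[[0,0,0],1]]}}

```text
time_s: 18.3
tcp_pos: [0.4421, 0.198, 0.1803]
ee_rot: [3.141, -0.0, 2.485]
wrist_force: [-0.9, -0.4, 0.4]
gripper_width: 0.0656
finger_force: 0.0
```

Request:
{"name": "play_rows", "arguments": {"motion": [[[0,0,0],1],[[0,0,0],1],[[0,0,0],1],[[0,0,0],1],[[0,0,0],1]]}}

```text
time_s: 18.8
tcp_pos: [0.4421, 0.198, 0.1802]
ee_rot: [3.141, -0.0, 2.085]
wrist_force: [-0.8, 0.1, -0.4]
gripper_width: 0.0661
finger_force: 0.0
```

Request:
{"name": "play_rows", "arguments": {"motion": [[[0,0,0],1],[[0,0,0],1],[[0,0,0],1],[[0,0,0],1],[[0,0,0],1]]}}

```text
time_s: 19.3
tcp_pos: [0.4421, 0.198, 0.1802]
ee_rot: [3.141, -0.0, 1.685]
wrist_force: [-0.8, 0.3, 1.1]
gripper_width: 0.0658
finger_force: 0.0
```

Request:
{"name": "play_rows", "arguments": {"motion": [[[0,0,0],0.5],[[-0.7,0.6,0],0],[[-0.7,0.6,0],0],[[-0.7,0.6,0],0],[[-0.7,0.6,0],0]]}}

```text
time_s: 19.8
tcp_pos: [0.4946, 0.1454, 0.1803]
ee_rot: [3.141, -0.0, 1.648]
wrist_force: [0.3, 0.3, 0.2]
gripper_width: 0.0657
finger_force: 0.0
```

Request:
{"name": "play_rows", "arguments": {"motion": [[[-0.7,0.6,0],0],[[-0.7,0.6,0],0],[[-0.7,0.6,0],0],[[-0.7,0.6,0],0],[[-0.7,0.7,0],0]]}}

```text
time_s: 20.3
tcp_pos: [0.5616, 0.0802, 0.1803]
ee_rot: [-3.141, -0.0, 1.648]
wrist_force: [0.8, -0.0, 0.4]
gripper_width: 0.0658
finger_force: 0.0
```

Request:
{"name": "play_rows", "arguments": {"motion": [[[-0.7,0.7,0],0],[[-0.7,0.7,0],0],[[-0.7,0.7,0],0],[[-0.7,0.7,0],0],[[-0.7,0.7,0],0]]}}

```text
time_s: 20.8
tcp_pos: [0.6369, 0.0157, 0.1802]
ee_rot: [-3.142, -0.0, 1.648]
wrist_force: [0.1, -0.1, 0.4]
gripper_width: 0.066
finger_force: 0.0
```

```bash
python3 - <<'E'
from h import *
s=state();im=read_camera("wrist")
cv2.imwrite("pics/w4.png",cv2.cvtColor(im,cv2.COLOR_RGB2BGR))
np.save("pics/w4.npy",pose("wrist",s))
print(s["tcp_pos"],s["ee_rot"],s["q"])
plan(.6415,.0065,.017,1.637)
E
```

```text
[0.6368547  0.01573508 0.18022438] [-3.14151456e+00 -3.36039804e-04  1.64809513e+00] [-0.49345016  0.51199395  0.56743195  1.64268552 -0.30417135  1.07634167
  0.23890891]
turn first 0.11 then shift total [-0.33  0.12  8.17] rows>= 9.0
```

View pics/w4.png

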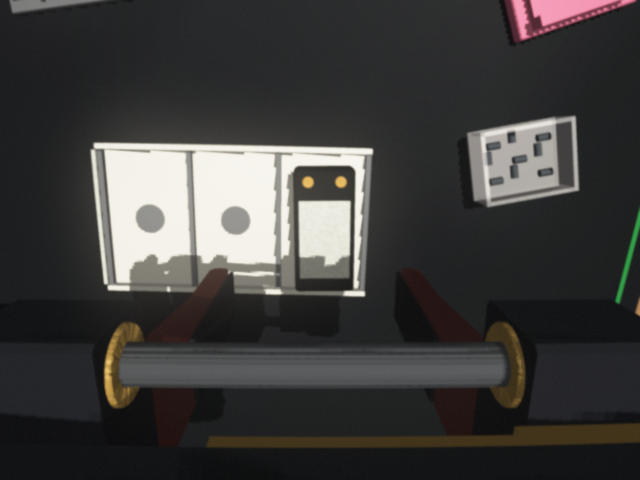

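The pack's top runs from (295,167) to (354,290), and the front and middle spots are at (150,218) and (235,220).

```bash
python3 - <<'E'
from h import *
T=np.load("pics/w4.npy")
c=w("wrist",[(295,167),(354.5,167),(354,290),(297,290)],.034,T)[:,:2];print("pack",c.mean(0),c)
sp=w("wrist",[(150,218),(235.5,220)],.006,T)[:,:2];print("spots",sp)
L=w("wrist",[(94,145),(372,151),(364,295),(105,288)],.014,T)[:,:2];print("lane",L.mean(0),L)
plan(*c.mean(0),.017,1.637)
E
```

```text
pack [0.64643282 0.00826074] [[ 0.62064993  0.05393604]
 [ 0.66370554  0.05729063]
 [ 0.6728512  -0.03738441]
 [ 0.62852463 -0.04079931]]
spots [[0.50389132 0.00125568]
 [0.57402916 0.00495487]]
lane [0.57348032 0.00445405] [[ 0.46399151  0.05754721]
 [ 0.67791619  0.06892317]
 [ 0.68423939 -0.04884988]
 [ 0.46777418 -0.0598043 ]]
turn first 0.11 then shift total [-0.26  0.37  8.17] rows>= 9.0
```

```bash
python3 - <<'E'
from h import *
print(state()["tcp_pos"]);plan(.6447,.008,.018,1.637)
E
```

```text
[0.63866093 0.01286981 0.18034266]
turn first 0.11 then shift total [-0.26  0.29  8.12] rows>= 9.0
```

Request:
{"name": "play_rows", "arguments": {"motion": [[[-0.06,0.06,0.9],0.11],[[-0.05,0.06,0.9],0],[[-0.05,0.06,0.9],0],[[-0.05,0.06,0.9],0],[[-0.05,0.05,0.9],0]]}}

```text
time_s: 21.35
tcp_pos: [0.6424, 0.0119, 0.0895]
ee_rot: [-3.142, -0.0, 1.639]
wrist_force: [0.8, -0.3, 0.1]
gripper_width: 0.0661
finger_force: 0.0
```

Request:
{"name": "play_rows", "arguments": {"motion": [[[0,0,0.9],0],[[0,0,0.9],0],[[0,0,0.8],0],[[0,0,0.5],0],[[0,0,0.3],0]]}}

```text
time_s: 21.85
tcp_pos: [0.6422, 0.0116, 0.0209]
ee_rot: [-3.141, -0.0, 1.638]
wrist_force: [-0.2, 0.3, -0.2]
gripper_width: 0.0658
finger_force: 0.0
```

Request:
{"name": "play_rows", "arguments": {"motion": [[[0,0,0.1],0],[[0,0,0],0],[[0,0,0],0],[[0,0,0],0],[[0,0,0],0]]}}

```text
time_s: 22.35
tcp_pos: [0.6429, 0.0115, 0.0202]
ee_rot: [3.141, -0.0, 1.638]
wrist_force: [-0.6, 0.1, -0.5]
gripper_width: 0.0656
finger_force: 0.0
```

Request:
{"name": "play_rows", "arguments": {"motion": [[[-0.08,0.05,0.07],0],[[-0.09,0.03,0.07],0],[[0,0,0],0],[[0,0,0],0],[[0,0,0],0]]}}

```text
time_s: 22.85
tcp_pos: [0.6444, 0.0082, 0.0168]
ee_rot: [-3.142, -0.0, 1.638]
wrist_force: [-0.1, -0.6, -0.5]
gripper_width: 0.066
finger_force: 0.0
```

Request:
{"name": "play_rows", "arguments": {"motion": [[[0,0,0],0],[[0,0,0],0],[[0,0,0],0],[[0,0,0],0],[[0,0,0],0]], "gripper": -0.2, "force": 35}}

```text
time_s: 23.35
tcp_pos: [0.6444, 0.0082, 0.0169]
ee_rot: [3.142, -0.0, 1.638]
wrist_force: [0.6, 0.1, 0.5]
gripper_width: 0.0457
finger_force: 34.9
```

Request:
{"name": "play_rows", "arguments": {"motion": [[[0,0,-0.4],0],[[0,0,-0.8],0],[[0,0,-1],0],[[0,0,-1],0],[[0,0,-0.6],0]]}}

```text
time_s: 23.85
tcp_pos: [0.6453, 0.008, 0.0956]
ee_rot: [3.139, -0.0, 1.637]
wrist_force: [0.5, 0.3, -1.3]
gripper_width: 0.0455
finger_force: 34.9
```

```bash
python3 - <<'E'
from h import *
print(state()["tcp_pos"])
plan(.6165,.2505,.1,np.pi/2+.174)
im=read_camera("side")
cv2.imwrite("pics/s2.png",cv2.cvtColor(im,cv2.COLOR_RGB2BGR)[200:480,220:540])
E
```

```text
[0.64529888 0.00796344 0.09561331]
turn first -1.34 then shift total [12.19  0.68 -0.22] rows>= 13.0
```

Request:
{"name": "play_rows", "arguments": {"motion": [[[0,0,0],-0.67],[[0,0,0],-0.67],[[0.9,0.05,-0.1],0],[[0.9,0.05,-0.1],0],[[0.9,0.05,-0.1],0]]}}

```text
time_s: 24.4
tcp_pos: [0.6376, 0.0646, 0.0988]
ee_rot: [-3.141, -0.001, 1.745]
wrist_force: [-0.1, -0.7, -3.7]
gripper_width: 0.046
finger_force: 34.9
```

Request:
{"name": "play_rows", "arguments": {"motion": [[[0.9,0.05,0],0],[[0.9,0.05,0],0],[[0.9,0.05,0],0],[[0.9,0.05,0],0],[[0.6,0.05,0],0]]}}

```text
time_s: 24.9
tcp_pos: [0.6279, 0.148, 0.0986]
ee_rot: [-3.141, -0.001, 1.746]
wrist_force: [-0.4, 0.0, -1.7]
gripper_width: 0.0455
finger_force: 34.9
```

Request:
{"name": "play_rows", "arguments": {"motion": [[[0,0,0],0],[[0,0,0],0],[[0,0,0],0],[[0,0,0],0],[[0,0,0],0]]}}

```text
time_s: 25.4
tcp_pos: [0.6286, 0.1445, 0.0989]
ee_rot: [3.142, 0.0, 1.744]
wrist_force: [-0.2, -1.1, -2.2]
gripper_width: 0.0455
finger_force: 34.9
```

```bash
python3 - <<'E'
from h import *
s=state();im=read_camera("wrist")
cv2.imwrite("pics/w5.png",cv2.cvtColor(im,cv2.COLOR_RGB2BGR))
np.save("pics/w5.npy",pose("wrist",s))
print(s["tcp_pos"],s["ee_rot"])
E
```

```text
[0.62856754 0.14449319 0.09890126] [3.14152620e+00 2.45679524e-04 1.74352520e+00]
```

View pics/w5.png

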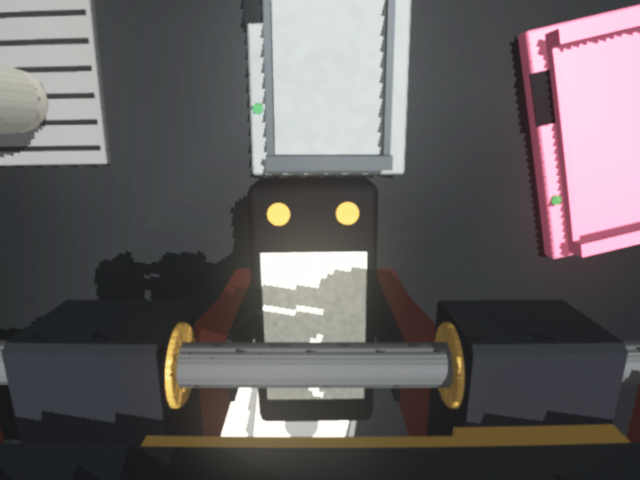

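The pack is held and its end is at (250–377,180). The grey cradle's near end has base corners at (253,175) and (404,173) and a pocket between x=273 and x=384. The pink look-alike is clear on the right.

```bash
python3 - <<'E'
from h import *
T=np.load("pics/w5.npy");s=state()
e=w("wrist",[(253,175),(404.5,173)],.012,T)[:,:2];v=e[1]-e[0];print(e,np.linalg.norm(v),np.arctan2(v[1],v[0]))
f=w("wrist",[(249,27),(408.5,20)],.012,T)[:,:2];v2=f[1]-f[0];print("width up",np.linalg.norm(v2),np.arctan2(*( (f-e).mean(0)*[-1,1])))
g=w("wrist",[(272,20),(386,20)],.012,T)[:,:2];print("pocket",g,np.linalg.norm(g[1]-g[0]))
a=.174
for a in (.174,.185):print("centre",a,e.mean(0)+.068*np.array([-np.sin(a),np.cos(a)]))
p=w("wrist",[(250,182),(377,182)],.116,T)[:,:2];print("pack end",p,p.mean(0)-.048*np.array([-np.sin(.174),np.cos(.174)]),s["tcp_pos"])
E
```

```text
[[0.58692821 0.1774476 ]
 [0.67467587 0.19399567]] 0.08929440210403894 0.18639786236729514
width up 0.08735632793575822 0.18086372617887161
pocket [[0.58522286 0.262954  ]
 [0.64653822 0.27376458]] 0.06226108386105808
centre 0.174 [0.61902966 0.25269484]
centre 0.185 [0.61829368 0.2525613 ]
pack end [[0.5990869  0.18816266]
 [0.64229752 0.19570536]] [0.62900213 0.1446588 ] [0.62855177 0.14470053 0.09889931]
```

```bash
python3 - <<'E'
from h import *
plan(.618,.252,.05,1.7488)
E
```

```text
turn first -0.06 then shift total [5.37 0.43 2.44] rows>= 6.0
```

Request:
{"name": "play_rows", "arguments": {"motion": [[[0.4,0.04,0],-0.06],[[0.6,0.05,0],0],[[0.6,0.05,0],0],[[0.6,0.05,0],0],[[0.6,0.04,0],0]]}}

```text
time_s: 25.95
tcp_pos: [0.6227, 0.2032, 0.0988]
ee_rot: [-3.142, -0.0, 1.751]
wrist_force: [0.2, -0.3, -2.2]
gripper_width: 0.0458
finger_force: 34.9
```

Request:
{"name": "play_rows", "arguments": {"motion": [[[0.6,0.05,0],0],[[0.6,0.05,0],0],[[0.6,0.05,0],0],[[0.5,0.05,0],0],[[0.27,0,0],0]]}}

```text
time_s: 26.45
tcp_pos: [0.6176, 0.2542, 0.0987]
ee_rot: [-3.142, -0.0, 1.751]
wrist_force: [0.3, -0.0, -3.2]
gripper_width: 0.0456
finger_force: 34.9
```

Request:
{"name": "play_rows", "arguments": {"motion": [[[0,0,0.5],0],[[0,0,0.8],0],[[0,0,0.6],0],[[0,0,0.4],0],[[0,0,0.1],0]]}}

```text
time_s: 26.95
tcp_pos: [0.617, 0.2518, 0.049]
ee_rot: [-3.139, 0.001, 1.749]
wrist_force: [0.1, -0.2, -1.7]
gripper_width: 0.0455
finger_force: 34.9
```

Request:
{"name": "play_rows", "arguments": {"motion": [[[0,0,0],0],[[0,0,0],0],[[0,0,0],0],[[0,0,0],0],[[0,0,0],0]]}}

```text
time_s: 27.45
tcp_pos: [0.618, 0.2528, 0.0512]
ee_rot: [3.141, -0.0, 1.75]
wrist_force: [-0.4, 0.5, -3.1]
gripper_width: 0.0455
finger_force: 34.9
```

Request:
{"name": "play_rows", "arguments": {"motion": [[[0,0,0.5],0],[[0,0,0.4],0],[[0,0,0.3],0],[[0,0,0.15],0],[[0,0,0],0]]}}

```text
time_s: 27.95
tcp_pos: [0.6176, 0.2525, 0.0234]
ee_rot: [-3.141, 0.0, 1.75]
wrist_force: [0.1, 0.7, -2.6]
gripper_width: 0.046
finger_force: 34.9
```

Request:
{"name": "play_rows", "arguments": {"motion": [[[0,0,0.03],0],[[0,0,0],0],[[0,0,0],0],[[0,0,0],0],[[0,0,0],0]]}}

```text
time_s: 28.45
tcp_pos: [0.6178, 0.2527, 0.0233]
ee_rot: [3.141, -0.0, 1.75]
wrist_force: [-0.5, -0.9, -2.2]
gripper_width: 0.0458
finger_force: 34.9
```

Request:
{"name": "play_rows", "arguments": {"motion": [[[0,0,0],0],[[0,0,0],0],[[0,0,0],0],[[0,0,0],0],[[0,0,0],0]], "gripper": 0.4}}

```text
time_s: 28.95
tcp_pos: [0.6179, 0.2527, 0.0233]
ee_rot: [3.141, -0.0, 1.75]
wrist_force: [0.3, -0.1, 0.6]
gripper_width: 0.0611
finger_force: 0.0
```

Request:
{"name": "play_rows", "arguments": {"motion": [[[0,0,-0.4],0],[[0,0,-0.8],0],[[0,0,-1],0],[[0,0,-1],0],[[0,0,-1],0]]}}

```text
time_s: 29.45
tcp_pos: [0.6182, 0.2527, 0.1096]
ee_rot: [3.14, -0.0, 1.749]
wrist_force: [0.3, 1.3, -0.8]
gripper_width: 0.061
finger_force: 0.0
```

Request:
{"name": "play_rows", "arguments": {"motion": [[[0,0,-1],0],[[0,0,-1],0],[[0,0,-1],0],[[0,0,-1],0],[[0,0,-0.5],0]]}}

```text
time_s: 29.95
tcp_pos: [0.6188, 0.2527, 0.2007]
ee_rot: [3.138, -0.001, 1.749]
wrist_force: [0.4, -0.4, 0.2]
gripper_width: 0.0616
finger_force: 0.0
```

```bash
python3 - <<'E'
from h import *
print(state()["tcp_pos"],state()["q"])
plan(.4422,.1981,.19,np.pi+.053)
im=cv2.cvtColor(read_camera("side"),cv2.COLOR_RGB2BGR);im2=cv2.cvtColor(read_camera("top"),cv2.COLOR_RGB2BGR)
a=cv2.resize(im[310:440,230:430],None,fx=2.5,fy=2.5);b=cv2.resize(im2[190:380,115:275],(421,500))[:325]
cv2.imwrite("pics/s3.png",np.hstack([a,b[:,:295]]))
E
```

```text
[0.61878418 0.25270082 0.20069812] [-0.81473825  0.53930724  0.5352834   1.53788134 -0.2928298   1.14107365
 -0.04160195]
turn first -18.07 then shift total [ 8.96 -2.26  0.53] rows>= 9.0
```

View pics/s3.png

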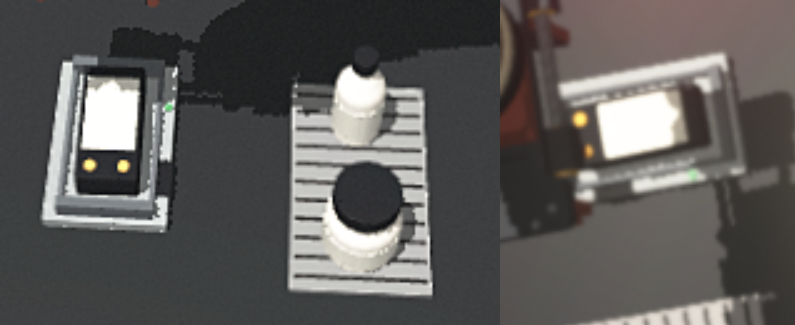

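The pack lies flat in the cradle pocket at (110,130) in the crop, and both containers still stand on the mat. Next I return the slim bottle.

Request:
{"name": "play_rows", "arguments": {"motion": [[[0,0,0],-1],[[0,0,0],-1],[[0,0,0],-1],[[0,0,0],-1],[[0,0,0],-1]]}}

```text
time_s: 30.55
tcp_pos: [0.6172, 0.2525, 0.1962]
ee_rot: [-3.14, -0.0, 2.153]
wrist_force: [0.3, 0.3, -0.8]
gripper_width: 0.0615
finger_force: 0.0
```

Request:
{"name": "play_rows", "arguments": {"motion": [[[0,0,0],-1],[[0,0,0],-1],[[0,0,0],-1],[[0,0,0],-1],[[0,0,0],-1]]}}

```text
time_s: 31.05
tcp_pos: [0.6172, 0.2525, 0.1961]
ee_rot: [-3.14, -0.001, 2.553]
wrist_force: [0.6, -0.2, 0.5]
gripper_width: 0.0614
finger_force: 0.0
```

Request:
{"name": "play_rows", "arguments": {"motion": [[[0,0,0],-1],[[0,0,0],-1],[[0,0,0],-1],[[0,0,0],-1],[[0,0,0],-1]]}}

```text
time_s: 31.55
tcp_pos: [0.6172, 0.2525, 0.1961]
ee_rot: [-3.141, -0.001, 2.953]
wrist_force: [-1.2, 0.2, 0.4]
gripper_width: 0.0614
finger_force: 0.0
```

Request:
{"name": "play_rows", "arguments": {"motion": [[[0,0,0],-1],[[0,0,0],-1],[[0,0,0],-1],[[0.8,-0.2,0],-0.07],[[0.8,-0.2,0],0]], "gripper": 0.5}}

```text
time_s: 32.05
tcp_pos: [0.5854, 0.2426, 0.1959]
ee_rot: [-3.141, -0.002, -3.088]
wrist_force: [-0.6, -0.7, -0.3]
gripper_width: 0.0658
finger_force: 0.0
```

Request:
{"name": "play_rows", "arguments": {"motion": [[[0.9,-0.2,0.1],0],[[0.9,-0.2,0.1],0],[[0.9,-0.2,0.1],0],[[0.9,-0.2,0.1],0],[[0.9,-0.2,0.1],0]]}}

```text
time_s: 32.55
tcp_pos: [0.4961, 0.2178, 0.1863]
ee_rot: [-3.141, -0.001, -3.088]
wrist_force: [-0.1, -0.0, -0.0]
gripper_width: 0.0659
finger_force: 0.0
```

Request:
{"name": "play_rows", "arguments": {"motion": [[[0.9,-0.25,0],0],[[0.9,-0.25,0],0],[[0.9,-0.25,0],0],[[0.2,-0.1,0],0],[[0,0,0],0]]}}

```text
time_s: 33.05
tcp_pos: [0.4402, 0.198, 0.1871]
ee_rot: [3.142, -0.0, -3.088]
wrist_force: [0.3, 0.6, 1.0]
gripper_width: 0.0656
finger_force: 0.0
```

```bash
python3 - <<'E'
from h import *
print(state()["tcp_pos"],state()["ee_rot"][2])
plan(.4422,.1981,.0435,np.pi+.053)
E
```

```text
[0.44017148 0.1979707  0.1871084 ] -3.087862865563347
turn first 0.01 then shift total [-0.1   0.    7.18] rows>= 8.0
```

Request:
{"name": "play_rows", "arguments": {"motion": [[[-0.05,0,0.8],0],[[-0.05,0,0.8],0],[[0,0,0.8],0],[[0,0,0.8],0],[[0,0,0.8],0]]}}

```text
time_s: 33.55
tcp_pos: [0.4434, 0.1986, 0.1063]
ee_rot: [-3.142, 0.0, -3.088]
wrist_force: [0.4, -0.4, -0.5]
gripper_width: 0.066
finger_force: 0.0
```

Request:
{"name": "play_rows", "arguments": {"motion": [[[0,0,0.8],0],[[0,0,0.8],0],[[0,0,0.8],0],[[0,0,0.6],0],[[0,0,0.2],0]]}}

```text
time_s: 34.05
tcp_pos: [0.4424, 0.1981, 0.0418]
ee_rot: [-3.141, -0.002, -3.088]
wrist_force: [-0.1, -0.7, -0.1]
gripper_width: 0.0658
finger_force: 0.0
```

Request:
{"name": "play_rows", "arguments": {"motion": [[[0,0,0],0],[[0,0,0],0],[[0,0,0],0],[[0,0,0],0],[[0,0,0],0]], "gripper": -0.5, "force": 12}}

```text
time_s: 34.55
tcp_pos: [0.4428, 0.1985, 0.0437]
ee_rot: [3.141, 0.001, -3.088]
wrist_force: [0.4, -0.3, 2.3]
gripper_width: 0.0359
finger_force: 12.0
```

Request:
{"name": "play_rows", "arguments": {"motion": [[[0,0,0],0],[[0,0,-0.6],0],[[0,0,-1],0],[[0,0,-1],0],[[0,0,-1],0]]}}

```text
time_s: 35.05
tcp_pos: [0.4422, 0.1981, 0.1166]
ee_rot: [-3.142, -0.0, -3.088]
wrist_force: [0.3, 0.7, -0.5]
gripper_width: 0.0359
finger_force: 11.9
```

```bash
python3 - <<'E'
from h import *
print(state()["tcp_pos"],state()["ee_rot"][2])
plan(.5735,.005,.14)
E
```

```text
[0.4422244  0.19811886 0.11660545] -3.0881142859197626
turn first 0 then shift total [-6.04 -9.99 -1.17] rows>= 10.0
```

Request:
{"name": "play_rows", "arguments": {"motion": [[[-0.2,-0.3,-0.5],0],[[-0.4,-0.7,-0.4],0],[[-0.4,-0.7,-0.2],0],[[-0.4,-0.7,-0.1],0],[[-0.42,-0.7,0],0]]}}

```text
time_s: 35.55
tcp_pos: [0.4826, 0.1372, 0.1397]
ee_rot: [3.142, 0.0, -3.088]
wrist_force: [-0.7, -0.3, -1.3]
gripper_width: 0.036
finger_force: 11.9
```

Request:
{"name": "play_rows", "arguments": {"motion": [[[-0.42,-0.7,0],0],[[-0.42,-0.7,0],0],[[-0.42,-0.7,0],0],[[-0.42,-0.7,0],0],[[-0.42,-0.7,0],0]]}}

```text
time_s: 36.05
tcp_pos: [0.528, 0.0694, 0.1392]
ee_rot: [-3.141, -0.0, -3.088]
wrist_force: [0.8, 0.1, -0.7]
gripper_width: 0.0362
finger_force: 11.9
```

Request:
{"name": "play_rows", "arguments": {"motion": [[[-0.42,-0.7,0],0],[[-0.42,-0.7,0],0],[[-0.42,-0.7,0],0],[[-0.42,-0.7,0],0],[[-0.41,-0.6,0],0]]}}

```text
time_s: 36.55
tcp_pos: [0.5736, 0.0036, 0.1392]
ee_rot: [-3.141, -0.0, -3.089]
wrist_force: [-0.3, -0.1, -0.2]
gripper_width: 0.0361
finger_force: 11.9
```

Request:
{"name": "play_rows", "arguments": {"motion": [[[0,0,0],0],[[0,0,1],0],[[0,0,1],0],[[0,0,1],0],[[0,0,0.8],0]]}}

```text
time_s: 37.05
tcp_pos: [0.5725, 0.0059, 0.0621]
ee_rot: [3.141, -0.001, -3.087]
wrist_force: [0.1, 0.1, -0.6]
gripper_width: 0.0357
finger_force: 11.9
```

Request:
{"name": "play_rows", "arguments": {"motion": [[[0,0,0.4],0],[[0,0,0],0],[[0,0,0],0],[[0,0,0],0],[[0,0,0],0]]}}

```text
time_s: 37.55
tcp_pos: [0.5737, 0.0051, 0.0561]
ee_rot: [3.141, 0.001, -3.088]
wrist_force: [-0.6, -0.3, -0.2]
gripper_width: 0.0358
finger_force: 11.9
```

```bash
python3 - <<'E'
from h import *
print(state()["tcp_pos"],state()["ee_rot"][2])
plan(.5732,.005,.0435)
E
```

```text
[0.57374204 0.00513619 0.05609781] -3.0879745840229518
turn first 0 then shift total [ 0.03 -0.01  0.63] rows>= 1.0
```

Request:
{"name": "play_rows", "arguments": {"motion": [[[0,0,0.3],0],[[0,0,0.2],0],[[0,0,0.11],0],[[0,0,0],0],[[0,0,0],0]]}}

```text
time_s: 38.05
tcp_pos: [0.5734, 0.0043, 0.0432]
ee_rot: [-3.141, 0.0, -3.089]
wrist_force: [-0.7, -1.4, 3.5]
gripper_width: 0.0353
finger_force: 12.0
```

Request:
{"name": "play_rows", "arguments": {"motion": [[[0,0,0],0],[[0,0,0],0],[[0,0,0],0],[[0,0,0],0],[[0,0,0],0]], "gripper": 0.5}}

```text
time_s: 38.55
tcp_pos: [0.5731, 0.0052, 0.043]
ee_rot: [3.141, -0.0, -3.088]
wrist_force: [-0.1, -0.5, -0.3]
gripper_width: 0.0657
finger_force: 0.0
```

Request:
{"name": "play_rows", "arguments": {"motion": [[[0,0,-0.6],0],[[0,0,-1],0],[[0,0,-1],0],[[0,0,-1],0],[[0,0,-1],0]]}}

```text
time_s: 39.05
tcp_pos: [0.5733, 0.0049, 0.1368]
ee_rot: [3.142, 0.001, -3.088]
wrist_force: [-1.2, 0.2, -0.6]
gripper_width: 0.0659
finger_force: 0.0
```

```bash
python3 - <<'E'
from h import *
print(state()["tcp_pos"],state()["ee_rot"][2])
plan(.4245,.2879,.14)
E
```

```text
[0.57326574 0.00494438 0.13680238] -3.0881722942156853
turn first 0 then shift total [ 6.67 14.52 -0.16] rows>= 15.0
```

Request:
{"name": "play_rows", "arguments": {"motion": [[[0.42,0.9,-0.1],0],[[0.42,0.9,-0.1],0],[[0.42,0.9,0],0],[[0.42,0.9,0],0],[[0.42,0.9,0],0]], "gripper": 0.65}}

```text
time_s: 39.55
tcp_pos: [0.5262, 0.0933, 0.1401]
ee_rot: [3.141, 0.001, -3.088]
wrist_force: [1.0, -0.1, 0.4]
gripper_width: 0.0726
finger_force: 0.0
```

Request:
{"name": "play_rows", "arguments": {"motion": [[[0.42,0.9,0],0],[[0.42,0.9,0],0],[[0.42,0.9,0],0],[[0.42,0.9,0],0],[[0.42,0.9,0],0]]}}

```text
time_s: 40.05
tcp_pos: [0.4794, 0.181, 0.14]
ee_rot: [3.141, 0.001, -3.088]
wrist_force: [0.4, 0.2, -0.1]
gripper_width: 0.0726
finger_force: 0.0
```

Request:
{"name": "play_rows", "arguments": {"motion": [[[0.42,0.9,0],0],[[0.42,0.9,0],0],[[0.42,0.9,0],0],[[0.42,0.9,0],0],[[0.42,0.9,0],0]]}}

```text
time_s: 40.55
tcp_pos: [0.4327, 0.2686, 0.14]
ee_rot: [3.141, 0.001, -3.088]
wrist_force: [-0.3, 0.3, -0.4]
gripper_width: 0.0727
finger_force: 0.0
```

Request:
{"name": "play_rows", "arguments": {"motion": [[[0.37,0.92,0],0],[[0,0,0],0],[[0,0,0],0],[[0,0,0],0],[[0,0,0],0]]}}

```text
time_s: 41.05
tcp_pos: [0.4251, 0.2848, 0.1392]
ee_rot: [-3.141, 0.0, -3.09]
wrist_force: [-0.2, 0.0, 0.6]
gripper_width: 0.0726
finger_force: 0.0
```

```bash
python3 - <<'E'
from h import *
print(state()["tcp_pos"],state()["ee_rot"][2])
plan(.4242,.2879,.036)
E
```

```text
[0.4251165  0.28479856 0.13922936] -3.0896719780019217
turn first 0 then shift total [0.04 0.16 5.16] rows>= 6.0
```

Request:
{"name": "play_rows", "arguments": {"motion": [[[0.02,0.08,0.3],0],[[0.02,0.08,0.6],0],[[0,0,0.7],0],[[0,0,0.7],0],[[0,0,0.7],0]]}}

```text
time_s: 41.55
tcp_pos: [0.4232, 0.2887, 0.0774]
ee_rot: [-3.141, -0.001, -3.088]
wrist_force: [-0.3, 0.1, -0.2]
gripper_width: 0.0723
finger_force: 0.0
```

Request:
{"name": "play_rows", "arguments": {"motion": [[[0,0,0.7],0],[[0,0,0.7],0],[[0,0,0.5],0],[[0,0,0.25],0],[[0,0,0],0]]}}

```text
time_s: 42.05
tcp_pos: [0.4231, 0.2886, 0.0352]
ee_rot: [-3.141, -0.001, -3.088]
wrist_force: [-0.4, 0.1, 0.1]
gripper_width: 0.0725
finger_force: 0.0
```

Request:
{"name": "play_rows", "arguments": {"motion": [[[0,0,0],0],[[0,0,0],0],[[0,0,0],0],[[0,0,0],0],[[0,0,0],0]], "gripper": -0.2, "force": 15}}

```text
time_s: 42.55
tcp_pos: [0.4239, 0.2892, 0.0366]
ee_rot: [3.141, 0.001, -3.088]
wrist_force: [-0.3, -0.9, 4.6]
gripper_width: 0.0529
finger_force: 15.0
```

Request:
{"name": "play_rows", "arguments": {"motion": [[[0,0,0],0],[[0,0,-0.6],0],[[0,0,-1],0],[[0,0,-1],0],[[0,0,-1],0]]}}

```text
time_s: 43.05
tcp_pos: [0.4233, 0.2888, 0.1092]
ee_rot: [-3.141, -0.0, -3.088]
wrist_force: [1.1, -0.0, -0.5]
gripper_width: 0.0532
finger_force: 15.0
```

```bash
python3 - <<'E'
from h import *
print(state()["tcp_pos"],state()["ee_rot"][2])
plan(.5032,.0015,.11)
E
```

```text
[0.42333387 0.28883186 0.10924234] -3.088076205889204
turn first 0 then shift total [ -3.22 -14.56  -0.04] rows>= 15.0
```

Request:
{"name": "play_rows", "arguments": {"motion": [[[-0.2,-0.7,-0.2],0],[[-0.2,-0.93,-0.2],0],[[-0.2,-0.93,0],0],[[-0.2,-0.93,0],0],[[-0.2,-0.93,0],0]]}}

```text
time_s: 43.55
tcp_pos: [0.4482, 0.1997, 0.1156]
ee_rot: [-3.141, -0.001, -3.089]
wrist_force: [-0.6, 0.3, -0.3]
gripper_width: 0.0537
finger_force: 15.0
```

Request:
{"name": "play_rows", "arguments": {"motion": [[[-0.2,-0.93,0],0],[[-0.2,-0.93,0],0],[[-0.2,-0.93,0],0],[[-0.2,-0.93,0],0],[[-0.2,-0.93,0],0]]}}

```text
time_s: 44.05
tcp_pos: [0.4728, 0.1079, 0.1156]
ee_rot: [-3.141, -0.001, -3.089]
wrist_force: [0.4, -0.8, -0.8]
gripper_width: 0.0531
finger_force: 15.0
```

Request:
{"name": "play_rows", "arguments": {"motion": [[[-0.2,-0.93,0],0],[[-0.2,-0.93,0],0],[[-0.2,-0.93,0],0],[[-0.2,-0.93,0],0],[[-0.2,-0.93,0],0]]}}

```text
time_s: 44.55
tcp_pos: [0.4976, 0.0162, 0.1155]
ee_rot: [-3.141, -0.001, -3.089]
wrist_force: [-0.2, 0.1, -0.8]
gripper_width: 0.0533
finger_force: 15.0
```

Request:
{"name": "play_rows", "arguments": {"motion": [[[-0.2,-0.82,0],0],[[0,0,0.5],0],[[0,0,1],0],[[0,0,0.8],0],[[0,0,0.5],0]]}}

```text
time_s: 45.05
tcp_pos: [0.5015, 0.0023, 0.0581]
ee_rot: [3.142, -0.003, -3.088]
wrist_force: [-0.6, 1.1, -1.1]
gripper_width: 0.0532
finger_force: 15.0
```

Request:
{"name": "play_rows", "arguments": {"motion": [[[0,0,0.2],0],[[0,0,0],0],[[0,0,0],0],[[0,0,0],0],[[0,0,0],0]]}}

```text
time_s: 45.55
tcp_pos: [0.5034, 0.0022, 0.0566]
ee_rot: [3.141, 0.001, -3.088]
wrist_force: [0.2, -1.5, -1.1]
gripper_width: 0.0532
finger_force: 15.0
```

```bash
python3 - <<'E'
from h import *
print(state()["tcp_pos"],state()["ee_rot"][2])
plan(.503,.0015,.036)
E
```

```text
[0.5034341  0.00218226 0.05657504] -3.0878811222681675
turn first 0 then shift total [ 0.02 -0.03  1.03] rows>= 2.0
```

Request:
{"name": "play_rows", "arguments": {"motion": [[[0,0,0.4],0],[[0,-0.02,0.35],0],[[0,0,0.2],0],[[0,0,0.05],0],[[0,0,0],0]]}}

```text
time_s: 46.05
tcp_pos: [0.5028, 0.0016, 0.036]
ee_rot: [3.141, -0.001, -3.088]
wrist_force: [-1.8, -0.1, 7.0]
gripper_width: 0.0528
finger_force: 15.0
```

Request:
{"name": "play_rows", "arguments": {"motion": [[[0,0,0],0],[[0,0,0],0],[[0,0,0],0],[[0,0,0],0],[[0,0,0],0]], "gripper": 0.65}}

```text
time_s: 46.55
tcp_pos: [0.5031, 0.0016, 0.0359]
ee_rot: [-3.142, -0.0, -3.088]
wrist_force: [0.2, -0.2, 0.3]
gripper_width: 0.073
finger_force: 0.0
```

Request:
{"name": "play_rows", "arguments": {"motion": [[[0,0,-0.6],0],[[0,0,-1],0],[[0,0,-1],0],[[0,0,-1],0],[[0,0,-1],0]]}}

```text
time_s: 47.05
tcp_pos: [0.5031, 0.0016, 0.1298]
ee_rot: [3.142, 0.001, -3.088]
wrist_force: [0.8, 0.0, -0.1]
gripper_width: 0.0726
finger_force: 0.0
```

Request:
{"name": "play_rows", "arguments": {"motion": [[[0,0,-1],0],[[0,0,-1],0],[[0,0,-0.5],0],[[0,0,0],0],[[0,0,0],0]]}}

```text
time_s: 47.55
tcp_pos: [0.5028, 0.0017, 0.1778]
ee_rot: [3.141, -0.0, -3.088]
wrist_force: [-0.1, 0.8, 0.2]
gripper_width: 0.0726
finger_force: 0.0
```

```bash
python3 - <<'E'
from h import *
s=state();im=read_camera("wrist")
cv2.imwrite("pics/w6.png",cv2.cvtColor(im,cv2.COLOR_RGB2BGR))
np.save("pics/w6.npy",pose("wrist",s))
print(s["tcp_pos"])
plan(.4915,-.2815,.19)
E
```

```text
[0.50277968 0.00170076 0.17775595]
turn first 0 then shift total [  1.31 -14.11  -0.63] rows>= 15.0
```

View pics/w6.png

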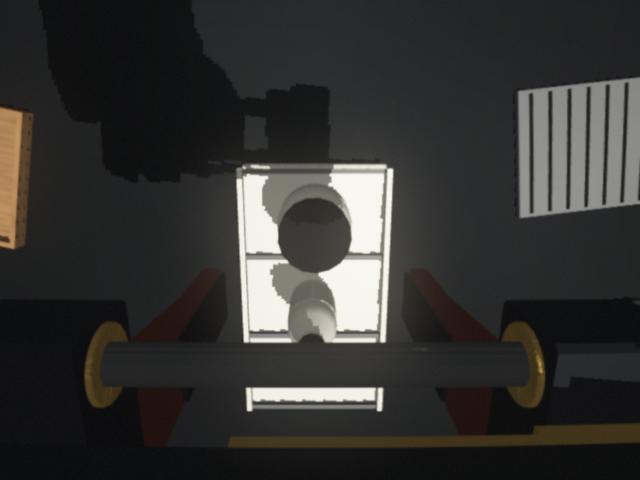

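The jar lid at (315,235) and the slim bottle at (312,320) stand centred in the front and middle bays. Next is the can.

Request:
{"name": "play_rows", "arguments": {"motion": [[[0.07,-0.7,-0.2],0],[[0.07,-0.9,-0.2],0],[[0.07,-0.9,-0.2],0],[[0.07,-0.9,0],0],[[0.07,-0.9,0],0]]}}

```text
time_s: 48.1
tcp_pos: [0.5001, -0.0865, 0.1897]
ee_rot: [-3.141, -0.001, -3.089]
wrist_force: [0.1, 0.1, -0.7]
gripper_width: 0.0724
finger_force: 0.0
```

Request:
{"name": "play_rows", "arguments": {"motion": [[[0.07,-0.9,0],0],[[0.07,-0.9,0],0],[[0.07,-0.9,0],0],[[0.07,-0.9,0],0],[[0.07,-0.9,0],0]]}}

```text
time_s: 48.6
tcp_pos: [0.4977, -0.1767, 0.1895]
ee_rot: [-3.141, -0.001, -3.089]
wrist_force: [-0.5, 0.3, 1.1]
gripper_width: 0.0722
finger_force: 0.0
```

Request:
{"name": "play_rows", "arguments": {"motion": [[[0.07,-0.9,0],0],[[0.07,-0.9,0],0],[[0.07,-0.9,0],0],[[0.07,-0.9,0],0],[[0.07,-0.9,0],0]]}}

```text
time_s: 49.1
tcp_pos: [0.4953, -0.2669, 0.1895]
ee_rot: [3.142, -0.001, -3.089]
wrist_force: [-0.6, -0.6, -0.3]
gripper_width: 0.0724
finger_force: 0.0
```

Request:
{"name": "play_rows", "arguments": {"motion": [[[0.1,-0.8,0],0],[[0,0,0],0],[[0,0,0],0],[[0,0,0],0],[[0,0,0],0]]}}

```text
time_s: 49.6
tcp_pos: [0.4954, -0.2802, 0.1899]
ee_rot: [3.141, -0.0, -3.087]
wrist_force: [-0.6, -0.5, 0.2]
gripper_width: 0.0725
finger_force: 0.0
```

```bash
python3 - <<'E'
from h import *
s=state();im=read_camera("wrist")
cv2.imwrite("pics/w7.png",cv2.cvtColor(im,cv2.COLOR_RGB2BGR))
np.save("pics/w7.npy",pose("wrist",s))
print(s["tcp_pos"],s["q"])
T=np.load("pics/w6.npy");print("jar",w("wrist",[(315,235)],.078,T))
E
```

```text
[ 0.49535174 -0.2802222   0.18990948] [ 0.1190448   0.35945446  0.40241369  1.79528068 -0.16284923  1.01981023
  2.20974016]
jar [[0.50355222 0.00234119 0.078     ]]
```

View pics/w7.png

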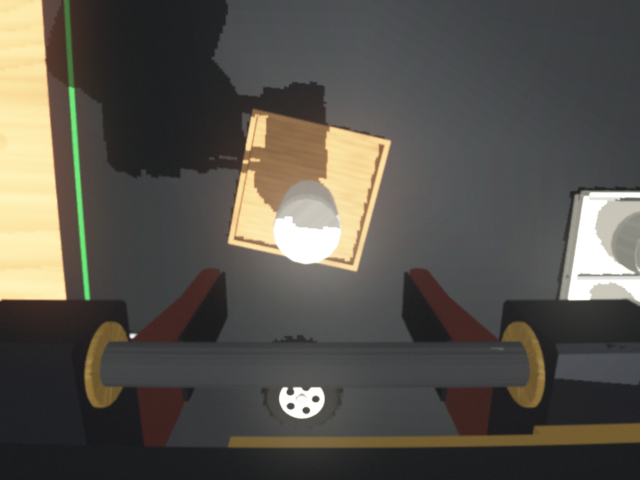

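The can's top is centred at (307,231). The wheel at (302,398) is clear of the gripper.

```bash
python3 - <<'E'
from h import *
T=np.load("pics/w7.npy");p=w("wrist",[(307,231)],.098,T)[0];print(p)
plan(p[0],p[1],.045)
E
```

```text
[ 0.49188308 -0.28475494  0.098     ]
turn first 0 then shift total [ 0.19 -0.21  7.25] rows>= 8.0
```

Request:
{"name": "play_rows", "arguments": {"motion": [[[0.05,-0.07,0.5],0],[[0.05,-0.07,0.8],0],[[0.05,-0.07,0.8],0],[[0,0,0.8],0],[[0,0,0.8],0]]}}

```text
time_s: 50.15
tcp_pos: [0.4922, -0.2852, 0.1148]
ee_rot: [3.141, -0.0, -3.088]
wrist_force: [0.1, -0.2, 0.2]
gripper_width: 0.0721
finger_force: 0.0
```

Request:
{"name": "play_rows", "arguments": {"motion": [[[0,0,0.8],0],[[0,0,0.8],0],[[0,0,0.8],0],[[0,0,0.7],0],[[0,0,0.4],0]]}}

```text
time_s: 50.65
tcp_pos: [0.4918, -0.2851, 0.0444]
ee_rot: [3.141, -0.002, -3.088]
wrist_force: [-0.1, 0.2, 0.0]
gripper_width: 0.0726
finger_force: 0.0
```

Request:
{"name": "play_rows", "arguments": {"motion": [[[0,0,0],0],[[0,0,0],0],[[0,0,0],0],[[0,0,0],0],[[0,0,0],0]], "gripper": -0.35, "force": 18}}

```text
time_s: 51.15
tcp_pos: [0.4929, -0.2857, 0.0467]
ee_rot: [-3.141, 0.001, -3.088]
wrist_force: [-0.3, 0.0, 2.7]
gripper_width: 0.0439
finger_force: 18.0
```

Request:
{"name": "play_rows", "arguments": {"motion": [[[0,0,0],0],[[0,0,-0.6],0],[[0,0,-1],0],[[0,0,-1],0],[[0,0,-1],0]]}}

```text
time_s: 51.65
tcp_pos: [0.4921, -0.2855, 0.1193]
ee_rot: [3.141, -0.0, -3.088]
wrist_force: [0.5, 0.0, -1.2]
gripper_width: 0.0439
finger_force: 18.0
```

Request:
{"name": "play_rows", "arguments": {"motion": [[[0,0,-1],0],[[0,0,-0.7],0],[[0,0,-0.3],0],[[0,0,0],0],[[0,0,0],0]]}}

```text
time_s: 52.15
tcp_pos: [0.4921, -0.2852, 0.1574]
ee_rot: [3.141, -0.001, -3.088]
wrist_force: [-0.3, -0.1, -1.2]
gripper_width: 0.0439
finger_force: 18.0
```

```bash
python3 - <<'E'
from h import *
print(state()["tcp_pos"],state()["ee_rot"][2])
plan(.6435,.0087,.16)
E
```

```text
[ 0.49209424 -0.28519519  0.15736993] -3.08782654979256
turn first 0 then shift total [-8.35 14.27 -0.13] rows>= 15.0
```

Request:
{"name": "play_rows", "arguments": {"motion": [[[-0.4,0.7,-0.1],0],[[-0.54,0.92,-0.1],0],[[-0.54,0.92,0],0],[[-0.54,0.92,0],0],[[-0.54,0.92,0],0]]}}

```text
time_s: 52.65
tcp_pos: [0.5386, -0.1944, 0.1608]
ee_rot: [3.141, -0.002, -3.088]
wrist_force: [-0.1, -1.0, -1.1]
gripper_width: 0.0439
finger_force: 18.0
```

Request:
{"name": "play_rows", "arguments": {"motion": [[[-0.54,0.92,0],0],[[-0.54,0.92,0],0],[[-0.54,0.92,0],0],[[-0.54,0.92,0],0],[[-0.54,0.92,0],0]]}}

```text
time_s: 53.15
tcp_pos: [0.5875, -0.0996, 0.1607]
ee_rot: [3.141, -0.002, -3.088]
wrist_force: [-0.5, 0.3, -0.7]
gripper_width: 0.0436
finger_force: 18.0
```

Request:
{"name": "play_rows", "arguments": {"motion": [[[-0.54,0.92,0],0],[[-0.54,0.92,0],0],[[-0.54,0.92,0],0],[[-0.54,0.92,0],0],[[-0.54,0.8,0],0]]}}

```text
time_s: 53.65
tcp_pos: [0.6368, -0.007, 0.1607]
ee_rot: [3.141, -0.002, -3.088]
wrist_force: [0.1, -0.1, -1.4]
gripper_width: 0.0443
finger_force: 18.0
```

Request:
{"name": "play_rows", "arguments": {"motion": [[[-0.44,0.8,0],0],[[0,0,0.3],0],[[0,0,0.8],0],[[0,0,0.8],0],[[0,0,0.6],0]]}}

```text
time_s: 54.15
tcp_pos: [0.644, 0.0071, 0.1105]
ee_rot: [-3.141, -0.002, -3.089]
wrist_force: [0.5, -1.0, -1.5]
gripper_width: 0.0436
finger_force: 18.0
```

Request:
{"name": "play_rows", "arguments": {"motion": [[[0,0,0.3],0],[[0,0,0],0],[[0,0,0],0],[[0,0,0],0],[[0,0,0],0]]}}

```text
time_s: 54.65
tcp_pos: [0.6453, 0.0083, 0.1068]
ee_rot: [3.141, 0.001, -3.088]
wrist_force: [-0.6, -0.4, -1.1]
gripper_width: 0.0439
finger_force: 18.0
```

```bash
python3 - <<'E'
from h import *
print(state()["tcp_pos"],state()["ee_rot"][2])
plan(.6443,.0087,.047)
E
```

```text
[0.64530429 0.00828774 0.10676118] -3.087947621692541
turn first 0 then shift total [0.05 0.02 2.99] rows>= 3.0
```

Request:
{"name": "play_rows", "arguments": {"motion": [[[0.05,0.02,0.4],0],[[0,0,0.7],0],[[0,0,0.7],0],[[0,0,0.5],0],[[0,0,0.2],0]]}}

```text
time_s: 55.15
tcp_pos: [0.6428, 0.0086, 0.0538]
ee_rot: [-3.141, -0.003, -3.088]
wrist_force: [-0.0, 0.4, -0.8]
gripper_width: 0.0443
finger_force: 18.0
```

Request:
{"name": "play_rows", "arguments": {"motion": [[[0,0,0.2],0],[[0,0,0.15],0],[[0,0,0],0],[[0,0,0],0],[[0,0,0],0]]}}

```text
time_s: 55.65
tcp_pos: [0.6442, 0.0086, 0.0495]
ee_rot: [3.142, 0.001, -3.088]
wrist_force: [-1.2, 0.2, -1.7]
gripper_width: 0.0437
finger_force: 18.0
```

Request:
{"name": "play_rows", "arguments": {"motion": [[[0,0,0.08],0],[[0,0,0.06],0],[[0,0,0],0],[[0,0,0],0],[[0,0,0],0]]}}

```text
time_s: 56.15
tcp_pos: [0.6442, 0.0087, 0.0467]
ee_rot: [3.141, 0.001, -3.088]
wrist_force: [-1.4, -0.9, 5.2]
gripper_width: 0.0438
finger_force: 18.0
```

Request:
{"name": "play_rows", "arguments": {"motion": [[[0,0,0],0],[[0,0,0],0],[[0,0,0],0],[[0,0,0],0],[[0,0,0],0]], "gripper": 0.5}}

```text
time_s: 56.65
tcp_pos: [0.6439, 0.0086, 0.0461]
ee_rot: [-3.142, -0.0, -3.088]
wrist_force: [-0.2, -0.1, 0.1]
gripper_width: 0.0659
finger_force: 0.0
```

Request:
{"name": "play_rows", "arguments": {"motion": [[[0,0,-0.6],0],[[0,0,-1],0],[[0,0,-1],0],[[0,0,-1],0],[[0,0,-1],0]]}}

```text
time_s: 57.15
tcp_pos: [0.644, 0.0085, 0.1401]
ee_rot: [3.142, 0.001, -3.088]
wrist_force: [0.1, 0.7, -0.1]
gripper_width: 0.0662
finger_force: 0.0
```

Request:
{"name": "play_rows", "arguments": {"motion": [[[0,0,-1],0],[[0,-0.8,-0.8],0],[[0,-0.8,-0.4],0],[[0,-0.8,0],0],[[0,-0.8,0],0]]}}

```text
time_s: 57.65
tcp_pos: [0.647, -0.057, 0.1819]
ee_rot: [-3.141, -0.0, -3.089]
wrist_force: [-1.2, 0.8, -0.1]
gripper_width: 0.0658
finger_force: 0.0
```

Request:
{"name": "play_rows", "arguments": {"motion": [[[0.5,-0.9,0],0],[[0.5,-0.9,0],0],[[0.5,-0.9,0],0],[[0.5,-0.9,0],0],[[0.5,-0.5,0],0]]}}

```text
time_s: 58.15
tcp_pos: [0.6, -0.1427, 0.1814]
ee_rot: [-3.141, -0.002, -3.091]
wrist_force: [0.1, 0.2, 0.8]
gripper_width: 0.0656
finger_force: 0.0
```

Request:
{"name": "play_rows", "arguments": {"motion": [[[0.9,0,0],0],[[0.9,0,0],0],[[0.9,0,0],0],[[0.3,0,0],0],[[0,0,0],0]]}}

```text
time_s: 58.65
tcp_pos: [0.5411, -0.1433, 0.1822]
ee_rot: [3.141, -0.0, -3.089]
wrist_force: [0.4, 0.0, -0.6]
gripper_width: 0.0658
finger_force: 0.0
```

```bash
python3 - <<'E'
from h import *
a=cv2.cvtColor(read_camera("top"),cv2.COLOR_RGB2BGR)[190:380,120:345];b=cv2.cvtColor(read_camera("side"),cv2.COLOR_RGB2BGR)[220:440,230:420]
a=cv2.resize(a,None,fx=2,fy=2);b=cv2.resize(b,(328,380))
cv2.imwrite("pics/f.png",np.hstack([a,b]));print(state()["tcp_pos"])
E
```

```text
[ 0.54246969 -0.14290342  0.18228705]
```

View pics/f.png

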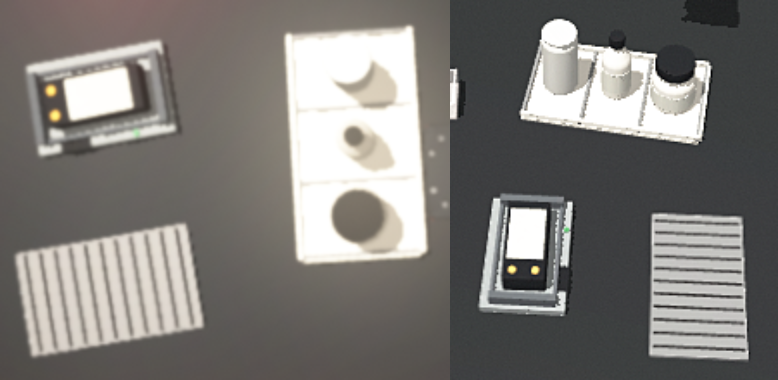

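The can at (353,70), slim bottle at (357,140) and jar at (357,215) stand upright in the middle of the back, middle and front bays. The pack is flat in the grey cradle at (95,95), the mat is empty and the arm is clear.

```bash
python3 -c "
from bench import *
print(sign_off())"
```

```text
the job is handed in; nothing more can be done
None
```

The job is handed in at about 59 s of the 138 s limit: the pack lies flat in the grey cradle, the jar and slim bottle are back upright in their front and middle bays, the can stands upright in the back bay, and the wheel was not touched.

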